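# Load the pad-cap press

### The job

First turn the press controller's dial fully anticlockwise to its off stop; then take the square aluminium blank from the mat and set it flat and fully home in the square cavity of the sloping die. Place the blank, do not drop it, and leave the other blanks and the things on the bench where they are.

Things in the scene. Friction and masses are not known exactly. Their poses are not given: they have to be found in the camera images.
- dial (a joint): dial of the press controller, in rad: 0 at the anticlockwise stop (off), growing clockwise seen from above, up to 2.4. It starts somewhere between 0.7 and 1.4, is stiff to about 0.03 N m and stays where it is left. The white pointer line on the bar aims at the red mark on the controller when off
- dial_grip (a point): point on the dial's upright axis, inside its bar grip, 87 mm above the bench. The black bar grip is 42 mm long, 14 mm wide and 32 mm high, its top 7 mm above this point, its foot 25 mm below it, standing on a 44 mm disc. The frame turns with the dial: x along the bar (pointer at the -x end), y across the bar (the way to grip it), z up.
- controller: fixed grey box, 110 x 110 mm, 50 mm high, with the dial in the middle of its top. Origin under its centre
- square_blank: the blank to load: bare aluminium, 40 x 40 mm, 18 mm thick, about 80 g, lower edges slightly chamfered. Lies flat on the rubber mat (3 mm thick). Origin in the centre of its underside, x and y square to its sides, z up. Any quarter turn fits
- blank_mid (a point): centre of the square blank, 9 mm above its underside, axes as the blank's
- die_seat (a point): centre of the floor of the die cavity, 71 mm above the bench. z points out of the cavity, square to the dark die face, and leans 30 degrees from vertical towards the front of the press (towards the robot); x points up the slope, y is level. The yellow-rimmed, brass-floored cavity is 43 x 43 mm, sides along x and y, walls square to the face, 8 mm deep: the seated blank stands 10 mm proud
- jaw_foot (a point): foot of the press's open upper jaw, axes as die_seat's, at die_seat + 103 mm in x + 8 mm in z (face level). The fixed jaw, an open green frame 110 mm wide, rises 125 mm from here along z, with a 6 mm thick punch near its top, so it bars the cavity from straight above: come along die_seat's z. The die face is flat 75 mm down the slope from the cavity's centre and 65 mm to either side
- round_blank: round aluminium blank, diameter 44 mm, 18 mm thick, on the same mat; leave alone. Origin in the centre of its underside
- oblong_blank: oblong aluminium blank, 56 (x) x 36 (y) mm, 18 mm thick, on the same mat; leave alone. Origin in the centre of its underside
- speaker: loose loudspeaker driver lying face up, diameter 132 mm, 65 mm high; leave alone. Origin under its centre
- jar: small amber jar with a steel cap, diameter 56 mm, 70 mm high; leave alone. Origin under its centre
- screwdriver: orange screwdriver, 130 mm long, lying along its x; leave alone
- spool: blue spool, diameter 44 mm, 40 mm high; leave alone. Origin under its centre
Not all that is in view belongs to the job. Leave any blue, turquoise or yellow look-alike of the square_blank alone.

How it is judged:
By the outcome, as a careful person would: the job done as asked, in the order asked, and still so for the second after the job is handed in, with the robot touching nothing.
It also fails if it takes over 58 s, if anything falls off the work surface, if the arm or the gripper's body presses on something with over 40 N, if the wrist force passes 120 N, or if a joint passes its speed limit or range.

### The arm

A 6-joint arm with a two-finger parallel gripper is mounted at the origin on the work surface. World frame = base frame: x ahead of the robot, y to its left, z up, the work surface at z = 0. Lengths are in m, angles in degrees, forces in N, time in s.
With the tool pointing down it reaches from about 0.4 to 0.825 m from the base axis. Payload 7 kg.
Tool frame: the origin (TCP) lies on the mounting face of the last link; the fingertips stand 173 mm ahead of it and the grasp point (between the pads) lies 155 mm ahead of it; z points along the fingers, y is the line along which they close (so a half turn about z gives the same grasp; the last joint's range is limited). The gripper opens to 85 mm and grips with 20 to 120 N. Pads are 22 mm wide; open, the fingers measure 114 mm over their backs; the gripper's body (76 mm by 85 mm) begins 54 mm behind the grasp point. The pads swing forward as they close: fully open they stand 13 mm farther back than shut.
Start: joints at [-52.42, 20.546, 0.682, 0, -70.136, -16.507], TCP at [0.243, -0.63, 0.405] pointing down, gripper open.
Joint ranges: [-176.03, 176.03], [-82.01, 121.73], [-58.28, 71.71], [-173.87, 95.51], [-174.79, -0.11], [-173.66, 173.66]. Speed limits (degrees/s): [136.94, 136.94, 172.46, 180, 180, 180].

### API

Orientations are given as [roll, pitch, yaw] about the fixed x, y, z axes, in that order (R = Rz(yaw) Ry(pitch) Rx(roll)).
In Python, from station import bot gives the robot as it stands. The module is installed in compiled form; this text tells all that it offers.
- The arm moves only by the tool apply_moves, never from a script. Its argument "commands" is text: rows parted by semicolons, each of 7 numbers parted by spaces: the turn, a rotation vector about the tool's x, y, z in degrees, then the shift along the tool's x, y, z in m, then the closure in counts, from 0 (fully open) to 255 (shut). In form: wx wy wz tx ty tz claw; .... A call has exactly 8 rows; each row is the pose to reach, as a shift and turn from the pose commanded when the call began, along the tool's axes at that moment; what a row does not reach only later rows make up. A row lasts 1/10 s, in which the tool goes at most 50 mm and 8.59 degrees, less where a joint would pass 70% of its speed; a pose out of reach is approached as far as the arm can. A call with a gripper value outside its range is refused whole. The fingers move at their own pace and stop on an object; the grip force is fixed at half the most. Time passes only in rows, so rows that repeat a pose let the fingers close, or fill a call up. It gives the time, the measured TCP pose, the force, the opening and the grip force at its end, in the units of the state.
- bot.observe(): the state, without advancing time (a new reading comes with each control period).
- bot.read_camera(name): name is "scene" or "top" or "wrist"; returns the picture (400x640x3 uint8, red, green, blue); there is no depth.
- bot.calibration(name): a dict with "fx", "fy", "cx", "cy" (pixels), "R" (3x3) and "t" (3): a world point X has camera coordinates R X + t; the wrist camera has in their place "mount" (4x4, takes a point from camera to tool coordinates, whose origin is the TCP and whose axes are the flange's). Camera axes: x right, y down, z forward; pixel columns grow to the right and rows downward; lengths in m; the calibration is good to about 2 mm. A picture is of the moment at which its call begins: read the wrist's pose just before it. calibration takes no time and is no camera call.
- bot.finish_job(): hands the job in; it is judged then, once.
The state is a dict: "clock": time; "joints": joint angles; "dq": joint speeds; "effort": joint torques, N m; "tool_pos": TCP position; "tcp_rot": TCP orientation; "wrist_force": force on the tool from outside, world axes, zero at the start; "ft_torque": the same for the moment, N m; "finger_gap": finger opening in m; "grip_force": force on a finger pad.
Only numpy, scipy, OpenCV 4.12 (cv2) and the standard library are available. Lean on these libraries where they do the work, as an engineer would, in place of code of your own. Each camera call takes 0.05 s, during which the arm holds its last target. There are 200 camera calls.

## Working session

There is one attempt and no reset: what is moved stays moved. The work goes in short steps, Python scripts to look and compute and a tool call to move; the robot and the scene stay as the last step left them, time stands still between calls to the robot, and variables do not carry over. Pictures are saved under pics/ and viewed, at most 10 in all, crops included, and the job is handed in when it is done.

Besides the shell and the picture viewer there is one more tool, called as name(argument=value, ...) on one line, values as JSON. apply_moves: Moves the arm, as the interface text tells. Its arguments: {"type":"object","properties":{"commands":{"type":"string"}},"required":["commands"]}

```bash
mkdir -p pics
python3 - <<'E'
from station import bot
import cv2,numpy as np
print(bot.observe())
for n in ("scene","top","wrist"):
    c=bot.calibration(n); print(n,{k:np.round(v,4).tolist() for k,v in c.items()})
    im=bot.read_camera(n); np.save(f'pics/{n}0.npy',im); cv2.imwrite(f'pics/{n}0.png',im[:,:,::-1])
E
```

```text
{'clock': 0.0, 'joints': array([-5.24212233e+01,  2.05896572e+01,  6.33404265e-01, -2.08520053e-02,
       -7.01380661e+01, -1.65085557e+01]), 'dq': array([-0.10263727,  0.05495588,  0.02277376, -0.09963072,  0.02993   ,
       -0.02597606]), 'effort': array([-2.37267799e-03, -5.83331287e+01,  2.93414176e+01,  6.93688944e+00,
       -6.24880922e-03,  3.35413165e-05]), 'tool_pos': array([ 0.24260902, -0.62966624,  0.40377842]), 'tcp_rot': array([ 1.79903998e+02, -8.00993276e-03, -1.58936873e+02]), 'wrist_force': array([-0.25217473, -1.24501359, -0.09695277]), 'ft_torque': array([ 0.02836685,  0.05166378, -0.03808575]), 'grip_force': 0.0, 'finger_gap': 0.08574768514111934}
scene {'fx': 497.7243, 'fy': 497.7243, 'cx': 321.2269, 'cy': 202.0506, 'R': [[0.1014, 0.9948, -0.0022], [0.8082, -0.0837, -0.583], [-0.5802, 0.0574, -0.8125]], 't': [-0.0083, -0.3962, 1.7333]}
top {'fx': 451.9906, 'fy': 451.9906, 'cx': 319.1945, 'cy': 201.7166, 'R': [[0.0237, -0.9996, 0.013], [-0.9944, -0.0249, -0.1026], [0.1029, -0.0105, -0.9946]], 't': [-0.0673, 0.5835, 1.4656]}
wrist {'fx': 316.1389, 'fy': 316.1389, 'cx': 323.4471, 'cy': 196.3054, 'mount': [[0.0002, -0.9583, -0.2858, 0.0723], [1.0, 0.0, 0.0007, 0.0002], [-0.0006, -0.2858, 0.9583, 0.0309], [0.0, 0.0, 0.0, 1.0]]}
```

View pics/top0.png

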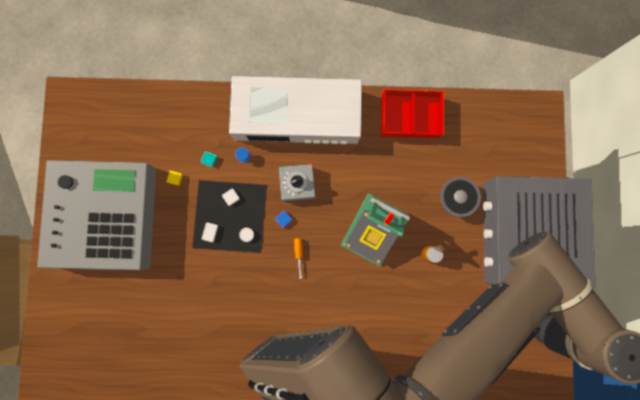

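View pics/scene0.png

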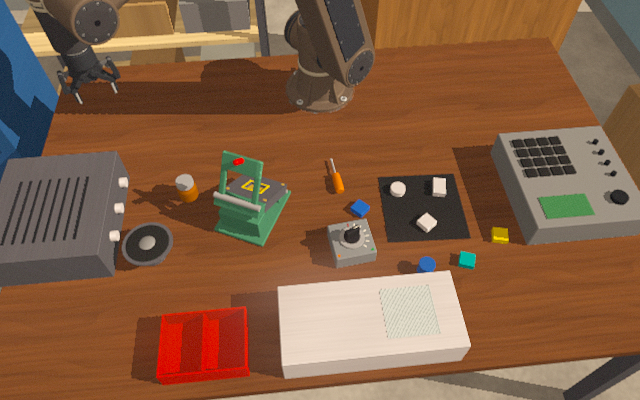

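The top view shows the dial at about (296,182), the mat blanks: square-ish at (231,197), oblong (210,232) and round (247,234), and the die cavity at (373,237). Next I'll enlarge these.

Run:
```python
import cv2,numpy as np
t=np.load('pics/top0.npy')[:,:,::-1]
def crop(x,y,w,h,s): return cv2.resize(t[y:y+h,x:x+w],None,fx=s,fy=s,interpolation=cv2.INTER_CUBIC)
a=crop(190,175,80,75,5); b=crop(272,157,50,50,8)
c=crop(335,190,80,80,5)
o=np.zeros((600,800,3),np.uint8)
o[:300,:320]=crop(190,175,80,75,4); o[:400,400:]=b; 
o[300:600,:400]=crop(335,195,80,60,5); o[400:600,400:]=crop(340,215,60,30,6.6667)[:200,:400]
cv2.imwrite('pics/c1.png',o)
```

```text
(no output)
```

View pics/c1.png

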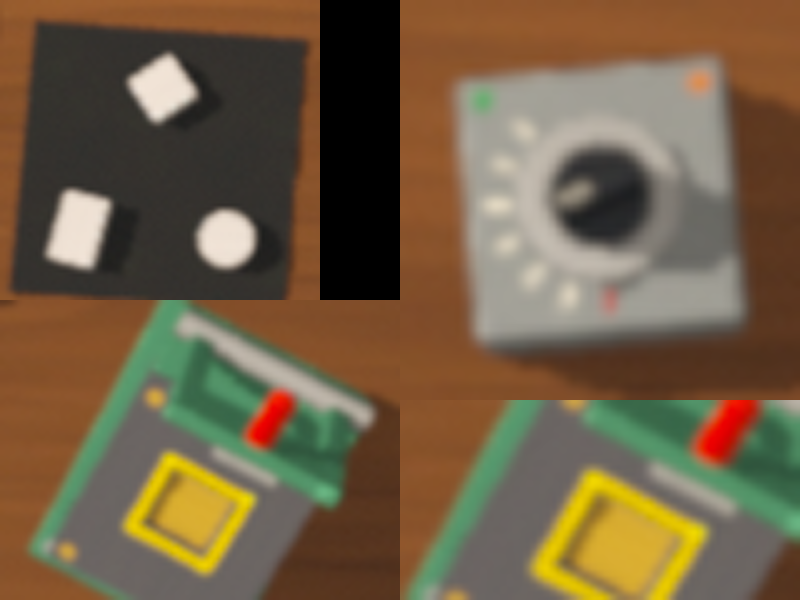

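The crop shows the square blank's centre at top pixel (230.8,197), the dial centre at about (347,181)−52 → (297,181) with its pointer aimed left, the red mark at (298.3,194.5), and the die rim centre at (373,237.6).

```bash
cat > h.py <<'E'
from station import bot
import numpy as np, cv2
from scipy.spatial.transform import Rotation as Ro
cal={n:bot.calibration(n) for n in("scene","top","wrist")}
def pose():
    s=bot.observe(); return Ro.from_euler('xyz',s['tcp_rot'],degrees=True).as_matrix(),np.array(s['tool_pos']),s
def cam(n,Rt=None):
    c=cal[n]
    if n=="wrist":
        R,t=Rt; M=np.array(c['mount']); A=R@M[:3,:3]; o=R@M[:3,3]+t
        return A,o
    R=np.array(c['R']); return R.T,-R.T@np.array(c['t'])
def plane(n,uv,z=0,Rt=None,nrm=(0,0,1),p0=None):
    c=cal[n];A,o=cam(n,Rt);nrm=np.array(nrm,float)
    p0=np.array([0,0,z]) if p0 is None else np.array(p0)
    uv=np.atleast_2d(uv);d=np.c_[(uv[:,0]-c['cx'])/c['fx'],(uv[:,1]-c['cy'])/c['fy'],np.ones(len(uv))]@A.T
    return o+d*((p0-o)@nrm/(d@nrm))[:,None]
def proj(n,X,Rt=None):
    c=cal[n];A,o=cam(n,Rt);x=(np.atleast_2d(X)-o)@A
    return np.c_[c['fx']*x[:,0]/x[:,2]+c['cx'],c['fy']*x[:,1]/x[:,2]+c['cy']]
def delta(Rg,pg):
    "turn (deg rotvec) and shift in current measured tool axes"
    R,t,s=pose(); return np.round(Ro.from_matrix(R.T@Rg).as_rotvec(degrees=True),2),np.round(R.T@(np.array(pg)-t),4)
def down(yaw): return Ro.from_euler('xyz',[180,0,yaw],degrees=True).as_matrix()
E
python3 - <<'E'
from h import *
T=lambda c,o,s,f:np.array(c,float)*1/s+np.array(o)-0.5+0.5/s
sq=T([(168,52),(199,92),(160,124),(127,84)],(190,175),4,0); P=plane('top',sq,.021); print('sq',P.mean(0),P, np.linalg.norm(P-np.roll(P,-1,0),axis=1))
e=(P[1]-P[0])-(P[3]-P[2])*1; print('yaw',np.degrees(np.arctan2(e[1],e[0])))
d=T([(200,193),(160,200)],(272,157),8,0);print('dial',plane('top',d,.094))
print('red',plane('top',T([(210,300)],(272,157),8,0),.05))
box=T([(55,82),(318,60),(345,320),(80,340)],(272,157),8,0);B=plane('top',box,.05);print('box',B,B.mean(0))
r=T([(172,152),(257,196),(207,275),(123,228)],(335,195),5,0);D=plane('top',r,.0779);print('rim',D,D.mean(0))
E
```

```text
sq [0.59560778 0.24221916 0.021     ] [[0.62583953 0.23980429 0.021     ]
 [0.59297293 0.2126365  0.021     ]
 [0.5654598  0.24380158 0.021     ]
 [0.59815886 0.27263427 0.021     ]] [0.04264156 0.04157204 0.04359532 0.04294214]
yaw -139.49893326004096
dial [[0.64383195 0.0212228  0.094     ]
 [0.64061414 0.03703028 0.094     ]]
red [[0.60634729 0.017675   0.05      ]]
box [[ 0.69495183  0.08391572  0.05      ]
 [ 0.70694529 -0.02391345  0.05      ]
 [ 0.59951157 -0.03769037  0.05      ]
 [ 0.58857519  0.07021309  0.05      ]] [0.64749597 0.02313125 0.05      ]
rim [[ 0.50934602 -0.21324091  0.0779    ]
 [ 0.48262226 -0.26783463  0.0779    ]
 [ 0.4317895  -0.2364584   0.0779    ]
 [ 0.46024969 -0.18263714  0.0779    ]] [ 0.47100187 -0.22504277  0.0779    ]
```

Run:
```python
from h import *
print(delta(down(-75),[.647,.023,.46]), delta(down(-75),[.647,.023,.40]))
```

```text
(array([ 6.000e-02,  5.000e-02, -8.393e+01]), array([-0.612 ,  0.4638, -0.0555])) (array([ 6.000e-02,  5.000e-02, -8.393e+01]), array([-0.612 ,  0.4637,  0.0045]))
```

apply_moves(commands="0 0 0 -0.02 0.015 -0.04 0; 0 0 -84 -0.06 0.046 -0.056 0; 0 0 -84 -0.612 0.464 -0.056 0; 0 0 -84 -0.612 0.464 -0.056 0; 0 0 -84 -0.612 0.464 -0.056 0; 0 0 -84 -0.612 0.464 -0.056 0; 0 0 -84 -0.612 0.464 -0.056 0; 0 0 -84 -0.612 0.464 -0.056 0")

```text
clock: 0.95
tool_pos: [0.4392, -0.3109, 0.4603]
tcp_rot: [-180.0, 0.0, -98.4]
wrist_force: [1.5, -0.7, -0.2]
finger_gap: 0.0853
grip_force: 0.0
```

Run:
```python
from h import *
print(pose()[1:],delta(down(-75),[.647,.023,.46]), delta(down(-75),[.647,.023,.40]))
```

```text
(array([ 0.43915447, -0.31093062,  0.46026383]), {'clock': 0.95, 'joints': array([-1.44180896e+01,  5.71198000e+00, -1.15073505e+01, -2.95161368e-03,
       -7.27664163e+01,  6.00591072e+00]), 'dq': array([54.83004201, -4.7179185 , -5.59542624,  0.15036042,  0.7198354 ,
       31.00086731]), 'effort': array([ -6.59946576, -39.63150144,  29.18989599,   6.85302839,
        -0.20659842,  -0.90036996]), 'tool_pos': array([ 0.43915447, -0.31093062,  0.46026383]), 'tcp_rot': array([-1.79985530e+02,  1.31251899e-03, -9.84130529e+01]), 'wrist_force': array([ 1.4767689 , -0.66307722, -0.21157195]), 'ft_torque': array([-0.03126814, -0.14408559, -0.02606823]), 'grip_force': 0.0, 'finger_gap': 0.08528246733069518}) (array([-1.000e-02, -0.000e+00, -2.341e+01]), array([-3.607e-01, -1.568e-01,  3.000e-04])) (array([-1.000e-02, -0.000e+00, -2.341e+01]), array([-0.3607, -0.1567,  0.0603]))
```

apply_moves(commands="0 0 -22 -0.33 -0.14 0 0; 0 0 -22 -0.33 -0.14 0 0; 0 0 -22 -0.33 -0.14 0 0; 0 0 -22 -0.33 -0.14 0 0; 0 0 -22 -0.33 -0.14 0 0; 0 0 -22 -0.33 -0.14 0.02 0; 0 0 -22 -0.33 -0.14 0.06 0; 0 0 -22 -0.33 -0.14 0.06 0")

```text
clock: 1.75
tool_pos: [0.628, -0.0052, 0.3975]
tcp_rot: [179.9, 0.0, -76.7]
wrist_force: [-1.5, -0.2, -1.1]
finger_gap: 0.0854
grip_force: 0.0
```

Run:
```python
from h import *
import time
bot.read_camera('top');bot.read_camera('top')
R,t,s=pose(); im=bot.read_camera('wrist'); np.savez('pics/w1.npz',im=im,R=R,t=t)
print(t,s['tcp_rot'],s['joints'],s['dq']); cv2.imwrite('pics/w1.png',im[:,:,::-1])
print(proj('wrist',[[.647,.023,.094],[.606,.0177,.05]],(R,t)))
```

```text
[ 0.62770083 -0.0055532   0.39583145] [ 1.79639602e+02  3.65875436e-02 -7.66340086e+01] [ 1.72638242e+01  1.65780548e+01 -6.19638092e+00 -6.59876616e-02
 -6.75826551e+01 -3.87236321e+00] [-2.04701792 -2.95520176  1.1628706   1.14336511 -2.43585866  1.49128904]
[[293.7294174  211.86295453]
 [336.73465842 201.63627077]]
```

View pics/w1.png

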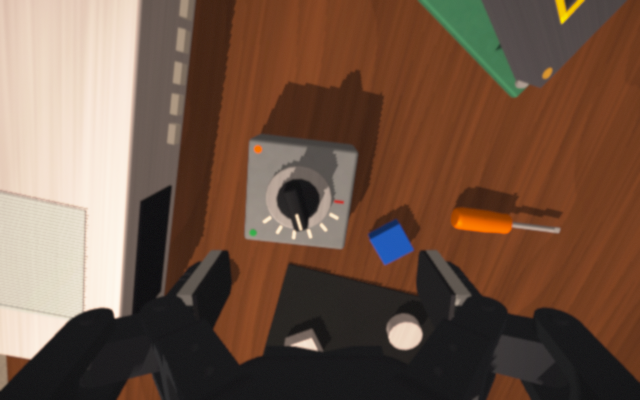

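The wrist view shows the dial at about (298,203), its pointer tip at (301,230) and the red mark at (340,202). I'll enlarge it, with a check on the square blank.

Run:
```python
from h import *
z=np.load('pics/w1.npz');im=z['im'][:,:,::-1]
o=cv2.resize(im[130:260,235:365],(598,598),interpolation=cv2.INTER_CUBIC)
cv2.imwrite('pics/c2.png',o)
Rt=(z['R'],z['t'])
print(proj('wrist',[[.6475,.0231,.05],[.6475,.0231,.094]],Rt))
```

```text
[[296.78940682 197.72501049]
 [293.16719562 211.84470598]]
```

View pics/c2.png

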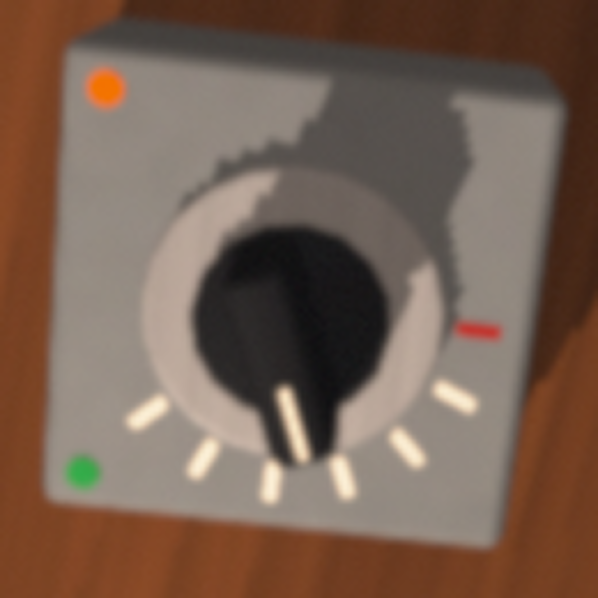

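The crop shows the box corners at (68,45),(560,108),(495,548),(48,498), the pointer line from (285,388) to (303,460), the bar-top centre near (283,362), and the red mark from (458,327) to (498,332).

Run:
```python
from h import *
z=np.load('pics/w1.npz');Rt=(z['R'],z['t'])
f=lambda c:np.array(c,float)/4.6+[235,130]-.5
B=plane('wrist',f([(68,45),(560,108),(495,548),(48,498)]),.05,Rt);print(B.mean(0),np.linalg.norm(B-np.roll(B,-1,0),axis=1))
e=B[0]-B[1];print('boxyaw',np.degrees(np.arctan2(e[1],e[0])))
print('disc',plane('wrist',f([(290,320)]),.062,Rt),'grey',plane('wrist',f([(292,312)]),.054,Rt))
p=plane('wrist',f([(285,388),(303,460),(283,362)]),.094,Rt);d=p[1]-p[0];print(p,'pointer',np.degrees(np.arctan2(d[1],d[0])))
r=plane('wrist',f([(458,327),(498,332)]),.05,Rt);d=r[1]-r[0];print(r,np.degrees(np.arctan2(d[1],d[0])))
```

```text
[0.64617625 0.02189547 0.05      ] [0.10668847 0.10565816 0.10606164 0.10600568]
boxyaw 6.042007547681283
disc [[0.64636045 0.02052214 0.062     ]] grey [[0.64636392 0.02114166 0.054     ]]
[[0.64419696 0.02430349 0.094     ]
 [0.63750089 0.03847878 0.094     ]
 [0.64570516 0.01908684 0.094     ]] pointer 115.28493858516121
[[0.60899304 0.01722505 0.05      ]
 [0.59985743 0.01629403 0.05      ]] -174.18103022353043
```

Run:
```python
from h import *
print(pose()[1],delta(down(-64),[.6465,.0215,.246]))
```

```text
[ 0.62748496 -0.0068058   0.39788776] (array([  0.24,   0.03, -12.66]), array([-0.0232, -0.0257,  0.1518]))
```

apply_moves(commands="0 0 -12.6 -0.023 -0.026 0.04 0; 0 0 -12.6 -0.023 -0.026 0.08 0; 0 0 -12.6 -0.023 -0.026 0.09 0; 0 0 -12.6 -0.023 -0.026 0.09 0; 0 0 -12.6 -0.023 -0.026 0.09 0; 0 0 -12.6 -0.023 -0.026 0.09 0; 0 0 -12.6 -0.023 -0.026 0.09 0; 0 0 -12.6 -0.023 -0.026 0.09 0")

```text
clock: 2.7
tool_pos: [0.6475, 0.0201, 0.3116]
tcp_rot: [-179.9, -0.0, -64.2]
wrist_force: [0.1, -0.1, -0.2]
finger_gap: 0.0852
grip_force: 0.0
```

Run:
```python
from h import *
for i in range(3):
    print(pose()[1],pose()[2]['tcp_rot'],delta(down(-64),[.6465,.0215,.246]));bot.read_camera('top')
```

```text
[0.64747278 0.0201013  0.3115982 ] [-1.79881537e+02 -2.02139156e-02 -6.41976883e+01] (array([-0.12, -0.02, -0.2 ]), array([-0.0017,  0.0004,  0.0656]))
[0.64739671 0.0201615  0.31121522] [-1.79915045e+02 -1.37613473e-02 -6.41899155e+01] (array([-0.08, -0.01, -0.19]), array([-0.0016,  0.0003,  0.0652]))
[0.6473533  0.02022425 0.31090681] [-1.79942827e+02 -9.50564936e-03 -6.41779941e+01] (array([-0.06, -0.01, -0.18]), array([-0.0015,  0.0003,  0.0649]))
```

apply_moves(commands="0 0 0 -0.0015 0 0.035 0; 0 0 0 -0.0015 0 0.06 0; 0 0 0 -0.0015 0 0.063 0; 0 0 0 -0.0015 0 0.063 0; 0 0 0 -0.0015 0 0.063 120; 0 0 0 -0.0015 0 0.063 255; 0 0 0 -0.0015 0 0.063 255; 0 0 0 -0.0015 0 0.063 255")

```text
clock: 3.65
tool_pos: [0.6468, 0.0217, 0.248]
tcp_rot: [-179.9, -0.0, -64.2]
wrist_force: [1.0, -0.2, -0.1]
finger_gap: 0.0283
grip_force: 0.0
```

apply_moves(commands="0 0 0 0 0 0 255; 0 0 0 0 0 0 255; 0 0 0 0 0 0 255; 0 0 0 0 0 0 255; 0 0 0 0 0 0 255; 0 0 0 0 0 0 255; 0 0 0 0 0 0 255; 0 0 0 0 0 0 255")

```text
clock: 4.45
tool_pos: [0.6462, 0.0214, 0.2478]
tcp_rot: [179.9, 0.0, -64.2]
wrist_force: [-4.1, -0.8, 5.0]
finger_gap: 0.0128
grip_force: 59.3
```

Run:
```python
from h import *
s=pose()[2];print({k:s[k] for k in('tool_pos','tcp_rot','wrist_force','ft_torque','finger_gap','grip_force','joints')})
```

```text
{'tool_pos': array([0.64619077, 0.02139509, 0.24784917]), 'tcp_rot': array([ 1.79946336e+02,  2.01888498e-03, -6.41687762e+01]), 'wrist_force': array([-4.12258518, -0.81319298,  5.0073194 ]), 'ft_torque': array([-0.12432345,  1.40331028, -0.02687499]), 'finger_gap': 0.012815408734108047, 'grip_force': 59.306307435035706, 'joints': array([ 1.91544494e+01,  2.55160614e+01, -1.38402417e+01,  5.47195448e-03,
       -5.06972320e+01,  6.67330726e+00])}
```

apply_moves(commands="0 0 -8 0 0 0 255; 0 0 -16 0 0 0 255; 0 0 -24 0 0 0 255; 0 0 -32 0 0 0 255; 0 0 -40 0 0 0 255; 0 0 -48 0 0 0 255; 0 0 -56 0 0 0 255; 0 0 -60 0 0 0 255")

```text
clock: 5.25
tool_pos: [0.6462, 0.0216, 0.2479]
tcp_rot: [180.0, 0.0, -3.9]
wrist_force: [-3.4, 0.4, 5.5]
finger_gap: 0.0124
grip_force: 59.3
```

apply_moves(commands="0 0 -2 0 0 0 255; 0 0 -4 0 0 0 255; 0 0 -6 0 0 0 255; 0 0 -8 0 0 0 255; 0 0 -9 0 0 0 255; 0 0 -9 0 0 0 255; 0 0 -9 0 0 0 255; 0 0 -9 0 0 0 255")

```text
clock: 6.05
tool_pos: [0.6462, 0.0216, 0.2479]
tcp_rot: [180.0, 0.0, 4.8]
wrist_force: [-4.4, -0.4, 6.2]
finger_gap: 0.013
grip_force: 59.3
```

Run:
```python
from h import *
s=pose()[2];print({k:s[k] for k in('tool_pos','tcp_rot','wrist_force','ft_torque','finger_gap','grip_force','joints','effort')})
```

```text
{'tool_pos': array([0.64621162, 0.02160166, 0.24786424]), 'tcp_rot': array([1.79998981e+02, 4.04419334e-02, 4.83776919e+00]), 'wrist_force': array([-4.40268384, -0.39772525,  6.21001775]), 'ft_torque': array([0.34592098, 1.43594051, 0.04093684]), 'finger_gap': 0.012966704049004768, 'grip_force': 59.27040696144104, 'joints': array([ 1.91676289e+01,  2.55146810e+01, -1.38331175e+01, -1.16602176e-02,
       -5.06916380e+01,  7.56775304e+01]), 'effort': array([-4.92429826e-01, -5.63745153e+01,  2.44075173e+01,  5.87666988e+00,
        1.30263370e+00, -2.84414738e-02])}
```

apply_moves(commands="0 0 -0.5 0 0 0 255; 0 0 -1 0 0 0 255; 0 0 -1.5 0 0 0 255; 0 0 -2 0 0 0 255; 0 0 -2.5 0 0 0 255; 0 0 -3 0 0 0 255; 0 0 -3 0 0 0 255; 0 0 -3 0 0 0 255")

```text
clock: 6.85
tool_pos: [0.6462, 0.0215, 0.2478]
tcp_rot: [-180.0, 0.0, 7.7]
wrist_force: [-2.9, -0.0, 5.7]
finger_gap: 0.0123
grip_force: 60.2
```

Run:
```python
from h import *
s=pose()[2];print({k:s[k] for k in('tcp_rot','ft_torque','finger_gap','effort')})
```

```text
{'tcp_rot': array([-1.79973494e+02,  3.70245317e-02,  7.73593034e+00]), 'ft_torque': array([ 0.39946701,  1.41056624, -0.84839943]), 'finger_gap': 0.012321452229646817, 'effort': array([  0.30596886, -56.17662191,  24.22464967,   6.40792832,
         1.28017321,   0.88320617])}
```

apply_moves(commands="0 0 0 0 0 0 0; 0 0 0 0 0 0 0; 0 0 0 0 0 0 0; 0 0 0 0 0 0 0; 0 0 0 0 0 -0.02 0; 0 0 0 0 0 -0.06 0; 0 0 0 0 0 -0.11 0; 0 0 0 0 0 -0.15 0")

```text
clock: 7.65
tool_pos: [0.6468, 0.0216, 0.3999]
tcp_rot: [180.0, -0.1, 7.9]
wrist_force: [1.0, 0.1, 0.1]
finger_gap: 0.0855
grip_force: 0.0
```

Run:
```python
from h import *
for i in range(3):bot.read_camera('top')
im=bot.read_camera('top')
R,t,s=pose(); w=bot.read_camera('wrist'); np.savez('pics/w2.npz',im=w,R=R,t=t)
p=proj('wrist',[[.6462,.0215,.06],[.5956,.2422,.021]],(R,t));print(t,s['tcp_rot'],p)
u,v=p[0].astype(int);y0,x0=max(0,v-60),max(0,u-60)
o=np.hstack([cv2.resize(w[y0:y0+120,x0:x0+120],(480,480),interpolation=3),cv2.resize(w,(320,480))])
print(x0,y0);cv2.imwrite('pics/c3.png',o[:,:,::-1])
# blank pose
for yaw in(-140,-50,40,130):
  print(yaw,delta(down(yaw),[.5956,.2422,.40]))
```

```text
[0.64668166 0.02170541 0.39853823] [-1.79959619e+02 -1.49919791e-01  7.83706377e+00] [[324.24176165 179.74423943]
 [125.78228506 188.81627945]]
264 119
-140 (array([0.0000e+00, 3.0000e-02, 1.4783e+02]), array([-0.0203, -0.2254, -0.0029]))
-50 (array([-2.000e-02,  2.000e-02,  5.783e+01]), array([-0.0203, -0.2254, -0.0029]))
40 (array([-3.000e-02,  0.000e+00, -3.217e+01]), array([-0.0203, -0.2254, -0.0029]))
130 (array([-2.0000e-02, -2.0000e-02, -1.2217e+02]), array([-0.0203, -0.2254, -0.0029]))
```

View pics/c3.png

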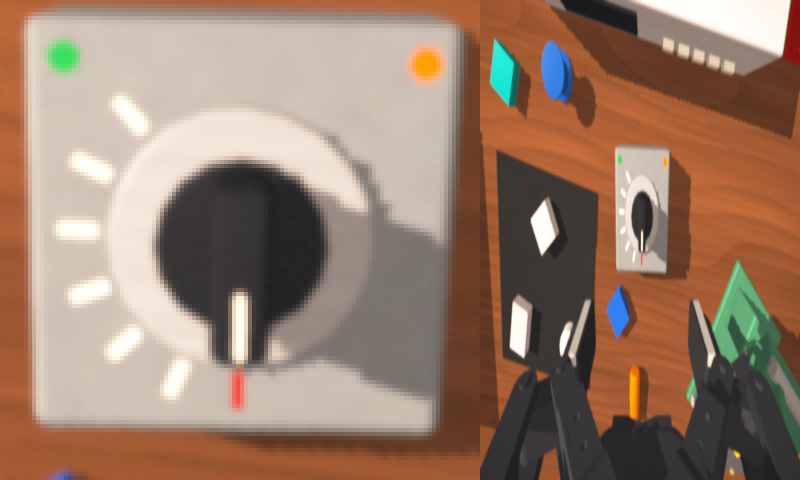

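The dial's pointer now lines up with the red mark, so it is off. Next I move above the blank, swinging to yaw −139.5, which suits the later placing.

apply_moves(commands="0 0 147.3 -0.02 -0.225 0 100; 0 0 147.3 -0.02 -0.225 0 100; 0 0 147.3 -0.02 -0.225 0 100; 0 0 147.3 -0.02 -0.225 0 100; 0 0 147.3 -0.02 -0.225 0 100; 0 0 147.3 -0.02 -0.225 0 100; 0 0 147.3 -0.02 -0.225 0 100; 0 0 147.3 -0.02 -0.225 0 100")

```text
clock: 8.7
tool_pos: [0.5958, 0.2424, 0.395]
tcp_rot: [179.8, -0.0, -59.9]
wrist_force: [-0.1, 0.7, 0.1]
finger_gap: 0.0519
grip_force: 0.0
```

Run:
```python
from h import *
R,t,s=pose();print(t,s['tcp_rot'],s['joints'],s['finger_gap'],delta(down(-139.5),[.5956,.2422,.36]))
```

```text
[0.59577728 0.24235308 0.3950403 ] [ 1.79799729e+02 -1.71169976e-02 -5.98540552e+01] [ 3.94804223e+01  1.79863989e+01 -4.32597674e+00 -1.68311043e-02
 -6.78880206e+01 -9.32814461e+00] 0.05189000284779994 (array([ 0.16, -0.15, 79.65]), array([0.    , 0.0001, 0.035 ]))
```

apply_moves(commands="0 0 78.8 0 0 0.03 100; 0 0 78.8 0 0 0.03 100; 0 0 78.8 0 0 0.03 100; 0 0 78.8 0 0 0.03 100; 0 0 78.8 0 0 0.03 100; 0 0 78.8 0 0 0.03 100; 0 0 78.8 0 0 0.03 100; 0 0 78.8 0 0 0.03 100")

```text
clock: 9.5
tool_pos: [0.5959, 0.2416, 0.3651]
tcp_rot: [179.9, -0.2, -128.7]
wrist_force: [-0.6, 0.3, -1.0]
finger_gap: 0.0517
grip_force: 0.0
```

apply_moves(commands="0 0 10.1 0 0 0 100; 0 0 10.1 0 0 0 100; 0 0 10.1 0 0 0 100; 0 0 10.1 0 0 0 100; 0 0 10.1 0 0 0 100; 0 0 10.1 0 0 0 100; 0 0 10.1 0 0 0 100; 0 0 10.1 0 0 0 100")

```text
clock: 10.3
tool_pos: [0.5962, 0.2418, 0.3672]
tcp_rot: [-180.0, 0.0, -138.4]
wrist_force: [0.1, 0.5, 0.2]
finger_gap: 0.052
grip_force: 0.0
```

Run:
```python
from h import *
R,t,s=pose(); w=bot.read_camera('wrist'); np.savez('pics/w3.npz',im=w,R=R,t=t)
p=proj('wrist',[[.5956,.2422,.021]],(R,t));print(t,s['tcp_rot'],p,s['joints'],s['finger_gap'])
u,v=p[0].astype(int);y0,x0=max(0,v-55),max(0,u-70)
o=cv2.resize(w[y0:y0+110,x0:x0+140],None,fx=5,fy=5,interpolation=cv2.INTER_CUBIC)
print(x0,y0,o.shape);cv2.imwrite('pics/c4.png',o[:,:,::-1])
```

```text
[0.59621417 0.24179654 0.36724923] [-1.79999506e+02  8.66993180e-03 -1.38388204e+02] [[323.93730442 175.62699621]] [ 3.94195490e+01  1.90190097e+01 -6.59405360e+00  1.79787468e-04
 -6.43782542e+01 -8.78078303e+01] 0.05199073408573338
253 120 (550, 700, 3)
```

View pics/c4.png

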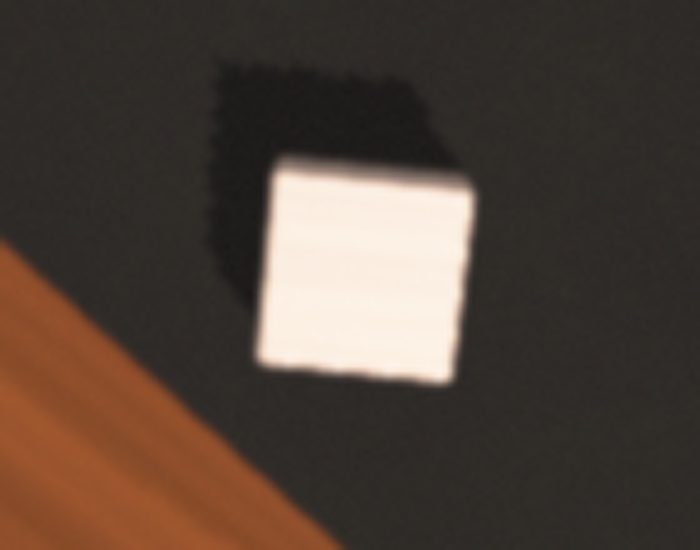

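The crop shows the blank's top-face corners at (272,170),(475,187),(455,383),(257,363), about 5° askew to the tool.

Run:
```python
from h import *
z=np.load('pics/w3.npz');Rt=(z['R'],z['t'])
c=np.array([(272,170),(475,187),(455,383),(257,363)])/5+[253,120]-.4
P=plane('wrist',c,.021,Rt);print(P.mean(0),np.linalg.norm(P-np.roll(P,-1,0),axis=1))
a=[]
for i in range(4):
    e=P[(i+1)%4]-P[i];a.append(np.degrees(np.arctan2(e[1],e[0]))%90)
print(a,np.mean(a)); y=np.mean(a)-180
print(delta(down(y),P.mean(0)*[1,1,0]+[0,0,.185]))
```

```text
[0.59409595 0.24306951 0.021     ] [0.04083869 0.04118343 0.0413645  0.0403171 ]
[np.float64(36.81264321021604), np.float64(37.07716796290358), np.float64(35.611343577440614), np.float64(36.34852623047766)] 36.46242024525947
(array([0.  , 0.01, 5.14]), array([0.0007, 0.0023, 0.1822]))
```

apply_moves(commands="0 0 5.1 0.0007 0.0023 0.03 100; 0 0 5.1 0.0007 0.0023 0.07 100; 0 0 5.1 0.0007 0.0023 0.11 100; 0 0 5.1 0.0007 0.0023 0.14 100; 0 0 5.1 0.0007 0.0023 0.155 100; 0 0 5.1 0.0007 0.0023 0.155 100; 0 0 5.1 0.0007 0.0023 0.155 100; 0 0 5.1 0.0007 0.0023 0.155 100")

```text
clock: 11.15
tool_pos: [0.5949, 0.2436, 0.2142]
tcp_rot: [-180.0, 0.2, -143.5]
wrist_force: [0.9, 0.0, 0.4]
finger_gap: 0.0518
grip_force: 0.0
```

Run:
```python
from h import *
R,t,s=pose();print(t,s['tcp_rot'],delta(down(-143.5),[.5941,.2431,.185]),s['wrist_force'])
```

```text
[0.59486884 0.24359065 0.21417187] [-1.79989668e+02  1.75181861e-01 -1.43487900e+02] (array([-0.01,  0.18,  0.01]), array([0.001 , 0.0001, 0.0292])) [0.90146512 0.02968894 0.39131772]
```

apply_moves(commands="0 0 0 0 0 0.01 100; 0 0 0 0 0 0.02 100; 0 0 0 0 0 0.028 100; 0 0 0 0 0 0.028 100; 0 0 0 0 0 0.028 110; 0 0 0 0 0 0.028 255; 0 0 0 0 0 0.028 255; 0 0 0 0 0 0.028 255")

```text
clock: 11.95
tool_pos: [0.5943, 0.2432, 0.1846]
tcp_rot: [180.0, 0.1, -143.5]
wrist_force: [0.1, -0.3, 1.5]
finger_gap: 0.038
grip_force: 60.5
```

Run:
```python
from h import *
R,t,s=pose();print(t,s['tcp_rot'],delta(down(-143.5),[.5941,.2431,.185]),s['wrist_force'],s['ft_torque'],s['finger_gap'],s['grip_force'])
```

```text
[0.59431989 0.2432251  0.18462473] [ 1.79999910e+02  5.00074297e-02 -1.43501201e+02] (array([ 0.  ,  0.05, -0.  ]), array([ 0.0003,  0.    , -0.0004])) [ 0.10675087 -0.2858387   1.47148292] [0.01102834 0.09110952 0.01739092] 0.0379786747167464 60.461082458496094
```

apply_moves(commands="0 0 0 0 0 -0.01 255; 0 0 0 0 0 -0.03 255; 0 0 0 0 0 -0.06 255; 0 0 0 0 0 -0.1 255; 0 0 0 0 0 -0.14 255; 0 0 0 0 0 -0.18 255; 0 0 0 0 0 -0.2 255; 0 0 0 0 0 -0.2 255")

```text
clock: 12.75
tool_pos: [0.5946, 0.2432, 0.3892]
tcp_rot: [-180.0, 0.4, -143.5]
wrist_force: [0.0, -0.2, -1.8]
finger_gap: 0.0384
grip_force: 60.3
```

```bash
cat >> h.py <<'E'
def seatR(psi):
    h=np.array([np.cos(np.radians(psi)),np.sin(np.radians(psi)),0]);k=np.array([0,0,1.]);c,s=np.cos(np.pi/6),.5
    x=c*h+s*k;z=-s*h+c*k;return np.c_[x,np.cross(z,x),z]
def place(psi): S=seatR(psi);return np.c_[-S[:,0],S[:,1],-S[:,2]]
E
python3 - <<'E'
from h import *
r=np.array([(172,152),(257,196),(207,275),(123,228)])/5+[335,195]-.4
psi=-30
for k in range(5):
    S=seatR(psi);p0=[.471,-.225,.0779]
    P=plane('top',r,0,nrm=S[:,2],p0=p0)
    for _ in range(5): m=P.mean(0);p0=m+S[:,0]*((.0779-m[2])/S[2,0]);P=plane('top',r,0,nrm=S[:,2],p0=p0)
    e=P[0]-P[3]+P[1]-P[2];f=P[3]-P[2]+P[0]-P[1]  # up-slope, level
    psi=np.degrees(np.arctan2(f[1],f[0]))-90
    print(psi,P.mean(0),np.linalg.norm(e)/2,np.linalg.norm(f)/2, np.degrees(np.arctan2(e[1],e[0])))
S=seatR(psi);seat=P.mean(0)-.008*S[:,2];print('seat',seat)
R,t,s=pose();print(t,s['finger_gap'],s['joints'],delta(place(psi),seat+.33*S[:,2]),seat+.33*S[:,2])
E
```

```text
-27.134283910578283 [ 0.47073504 -0.22487468  0.07773134] 0.06455473461269737 0.060676851704999646 -28.619394341894072
-27.00274788887547 [ 0.47072705 -0.22489045  0.07773091] 0.06455473959915435 0.060824244216114015 -28.618577512482634
-26.996706800002492 [ 0.4707267  -0.22489119  0.07773089] 0.06455395540068283 0.06083214792522174 -28.618731872954104
-26.996429346715374 [ 0.47072669 -0.22489122  0.07773089] 0.06455391772755746 0.060832513323825284 -28.618739367979433
-26.996416603920316 [ 0.47072668 -0.22489123  0.07773089] 0.06455391599382218 0.060832530110809475 -28.618739713064496
seat [ 0.47429082 -0.22670696  0.07080269]
[0.5946015  0.24316993 0.38919436] 0.03841218050674545 [ 3.96309469e+01  1.79356983e+01 -5.21259997e+00  5.59244399e-02
 -6.64403129e+01 -9.31438578e+01] (array([ 16.8 , -26.45,  61.91]), array([ 0.4501, -0.1584,  0.0294])) [ 0.32727006 -0.15180773  0.35659107]
```

apply_moves(commands="16.8 -26.5 61.9 0.45 -0.158 0.029 255; 16.8 -26.5 61.9 0.45 -0.158 0.029 255; 16.8 -26.5 61.9 0.45 -0.158 0.029 255; 16.8 -26.5 61.9 0.45 -0.158 0.029 255; 16.8 -26.5 61.9 0.45 -0.158 0.029 255; 16.8 -26.5 61.9 0.45 -0.158 0.029 255; 16.8 -26.5 61.9 0.45 -0.158 0.029 255; 16.8 -26.5 61.9 0.45 -0.158 0.029 255")

```text
clock: 13.55
tool_pos: [0.3803, -0.0915, 0.3789]
tcp_rot: [-179.8, 28.6, 153.5]
wrist_force: [-3.1, -4.9, -6.0]
finger_gap: 0.038
grip_force: 61.6
```

Run:
```python
from h import *
S=seatR(-27.5);seat=np.array([.4743,-.2267,.0708])
R,t,s=pose();print(t,s['dq'],s['finger_gap'],s['joints'],delta(place(-27.5),seat+.33*S[:,2]))
```

```text
[ 0.38030528 -0.09154552  0.37891691] [-6.10327408e+01 -2.70795495e+01  4.62446058e-02  8.67337119e+00
 -7.10986158e+00 -2.02969270e+01] 0.03798208764445337 [  20.4853927   -15.88663229  -58.28043223   39.2615069   -33.78405591
 -167.53150362] (array([ 0.29, -1.44,  0.86]), array([ 0.0287, -0.0761,  0.0101]))
```

Run:
```python
from h import *
S=seatR(-27.5);seat=np.array([.4743,-.2267,.0708])
R,t,s=pose();print(t,s['joints'],delta(place(-27.5),seat+.25*S[:,2]))
p=proj('top',seat+[[0,0,0]]);print(p)
```

```text
[ 0.38030528 -0.09154552  0.37891691] [  20.4853927   -15.88663229  -58.28043223   39.2615069   -33.78405591
 -167.53150362] (array([ 0.29, -1.44,  0.86]), array([ 0.0267, -0.0765,  0.09  ]))
[[372.79240725 236.16565652]]
```

apply_moves(commands="0 0 0 0.004 -0.015 0.02 255; 0 0 0 0.01 -0.03 0.04 255; 0 -0.7 0.4 0.016 -0.045 0.055 255; 0 -1.4 0.9 0.02 -0.06 0.07 255; 0 -1.4 0.9 0.024 -0.07 0.08 255; 0 -1.4 0.9 0.027 -0.076 0.09 255; 0 -1.4 0.9 0.027 -0.076 0.09 255; 0 -1.4 0.9 0.027 -0.076 0.09 255")

```text
clock: 14.35
tool_pos: [0.3843, -0.1925, 0.3262]
tcp_rot: [178.8, 26.2, 152.8]
wrist_force: [0.0, -0.3, -1.2]
finger_gap: 0.0381
grip_force: 61.6
```

Run:
```python
from h import *
S=seatR(-27.5);seat=np.array([.4743,-.2267,.0708])
R,t,s=pose();print(t,s['tcp_rot'],s['joints'],s['dq'],delta(place(-27.5),seat+.25*S[:,2]))
w=bot.read_camera('wrist'); np.savez('pics/w4.npz',im=w,R=R,t=t);cv2.imwrite('pics/w4.png',w[:,:,::-1])
print(proj('wrist',seat+np.array([[0,0,0],[.0215,.0215,.008],[.0215,-.0215,.008],[-.0215,-.0215,.008],[-.0215,.0215,.008]])@S.T,(R,t)))
```

```text
[ 0.38428074 -0.1924738   0.32619639] [178.77748148  26.1915381  152.81141622] [  -0.18196968   -7.10143635  -58.26268879   36.08783081  -17.9336954
 -149.21806486] [ 1.00172344 -0.56282213  0.21927005 -0.23382428 -0.17868927  0.04061361] (array([ 1.37, -3.81,  0.23]), array([0.0434, 0.0109, 0.0222]))
[[329.15782912 164.2223131 ]
 [357.56324703 193.62585033]
 [301.1120107  193.74757942]
 [300.37897442 136.146351  ]
 [359.14773966 136.28440444]]
```

View pics/w4.png

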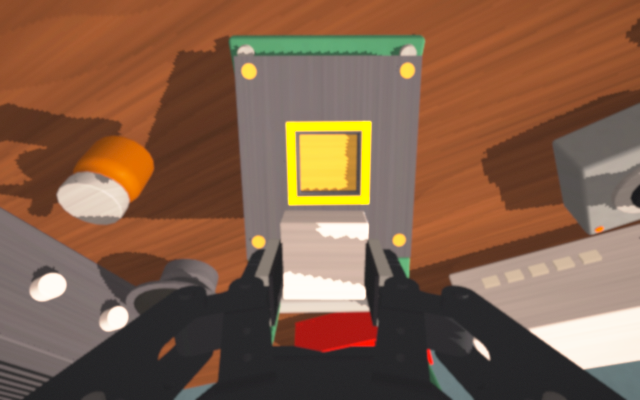

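The wrist view shows the yellow rim squarely, with outer corners at about (286,122),(371,121),(370,204),(288,205). The blank is held at (325,255). Joint 3 is at its limit here, so I'll fit the kinematics from the logged poses, measure the rim and check reach.

```bash
cat > kin.py <<'E'
from h import *
from scipy.optimize import least_squares
r=lambda a,x:Ro.from_euler(a,x,degrees=True).as_matrix()
D=[([-52.42,20.59,.633,-.021,-70.138,-16.51],(.24261,-.62967,.40378),(179.904,-.008,-158.937)),
([19.1544,25.5161,-13.8402,.0055,-50.6972,6.6733],(.64619,.021395,.24785),(179.946,.002,-64.169)),
([39.4804,17.9864,-4.326,-.0168,-67.888,-9.328],(.59578,.24235,.39504),(179.8,-.017,-59.854)),
([39.4195,19.019,-6.594,0,-64.378,-87.808],(.59621,.2418,.36725),(180,0,-138.388)),
([20.4854,-15.8866,-58.2804,39.2615,-33.7841,-167.5315],(.38031,-.09155,.37892),(-179.8,28.6,153.5)),
([-.182,-7.1014,-58.2627,36.0878,-17.9337,-149.2181],(.38428,-.19247,.3262),(178.777,26.19,152.811))]
def fk(q,p,s4,s6):
    A=r('z',q[0]);F=A@r('y',q[1]-q[2]);W=F@r('x',s4*q[3])@r('y',-q[4])
    pos=A@(np.array([p[0],p[1],p[2]])+r('y',q[1])@[0,0,p[3]])+F@[p[4],0,p[5]]+W@[p[6],0,0]
    C=np.c_[[0,0,-1],[0,1,0],[1,0,0]]  # tool axes in wrist frame (z ahead), spin fixed below
    return pos,W@r('x',s6*q[5])@C@r('z',p[7])
def res(p,s4,s6,w=.3):
    o=[]
    for q,x,e in D:
        P,R=fk(q,p,s4,s6);o+=list((P-x)*1e3);o+=list(w*Ro.from_matrix(R.T@r('xyz',e)).as_rotvec(degrees=True))
    return o
def fit():
    best=None
    for s4 in(1,-1):
        for s6 in(1,-1):
            for z0 in(0,90,180,-90):
                f=least_squares(res,[0,-.19,.3,.4,.4,0,.1,z0],args=(s4,s6),x_scale=[.1]*7+[50])
                if best is None or f.cost<best[0]:best=(f.cost,f.x,s4,s6)
    return best
E
python3 - <<'E'
from kin import *
import json
b=fit();print(b);print(np.round(res(*b[1:]),2).reshape(-1,6))
z=np.load('pics/w4.npz');w=z['im'];Rt=(z['R'],z['t'])
hsv=cv2.cvtColor(w,cv2.COLOR_RGB2HSV);m=cv2.inRange(hsv,(22,170,150),(35,255,255));m[:110]=0;m[215:]=0;m[:,:270]=0;m[:,385:]=0
cs,_=cv2.findContours(m,cv2.RETR_EXTERNAL,cv2.CHAIN_APPROX_NONE);c=max(cs,key=cv2.contourArea)
print(cv2.minAreaRect(c),cv2.approxPolyDP(c,8,True)[:,0].tolist())
json.dump([b[1].tolist(),b[2],b[3]],open('kin.json','w'))
from scipy.optimize import least_squares
lo=[-176.03,-82.01,-58.28,-173.87,-174.79,-173.66];hi=[176.03,121.73,71.71,95.51,-.11,173.66]
S=seatR(-27.5);seat=np.array([.4743,-.2267,.0708])
for fl in(0,180):
  for so in(.182,.19,.2,.22,.25):
    Rg=place(-27.5)@r('z',fl);pg=seat+so*S[:,2]
    def g(q):
        P,R=fk(q,*b[1:]);return np.r_[(P-pg)*1e3,Ro.from_matrix(R.T@Rg).as_rotvec(degrees=True)]
    best=min((least_squares(g,np.clip([-5,a,-50,c,-25,e],lo,hi),bounds=(lo,hi)) for a in(0,20) for c in(30,-30,-150) for e in(-149,0,30,150)),key=lambda f:f.cost)
    print(fl,so,round(best.cost,3),np.round(best.x,1))
E
```

```text
(np.float64(2918.3102193688073), array([ 2.27217832e-01, -1.83815868e-01,  2.06746926e-01,  4.73467749e-01,
        2.72735980e-01, -2.56141504e-02,  1.39496606e-01,  2.69997040e+02]), -1, -1)
[[ 2.750e+00  9.510e+00 -1.047e+01  0.000e+00 -0.000e+00  0.000e+00]
 [ 5.170e+00  1.025e+01  5.393e+01 -0.000e+00 -0.000e+00  0.000e+00]
 [-3.840e+00  7.160e+00 -4.700e+00  0.000e+00 -0.000e+00  0.000e+00]
 [-3.310e+00  7.610e+00  6.620e+00 -0.000e+00  0.000e+00  0.000e+00]
 [ 7.430e+00 -1.222e+01 -4.212e+01 -0.000e+00 -1.000e-02 -0.000e+00]
 [-8.980e+00 -1.784e+01 -3.260e+00 -0.000e+00  0.000e+00  0.000e+00]]
((328.4684143066406, 162.7861785888672), (82.74869537353516, 84.219970703125), 89.18154907226562) [[370, 122], [286, 123], [289, 204], [368, 203]]
0 0.182 737.612 [  -1.1   19.9  -58.3   -1.9  -15.4 -114.8]
0 0.19 709.927 [  -0.8   17.6  -58.3   -0.7  -16.9 -116.4]
0 0.2 667.474 [  -0.2   14.7  -58.3    0.9  -18.8 -118.4]
0 0.22 557.894 [   1.1    8.4  -58.3    4.2  -22.3 -122.7]
0 0.25 347.418 [   3.7   -1.7  -58.3   10.4  -27.1 -130.4]
180 0.182 737.612 [ -1.1  19.9 -58.3  -1.9 -15.4  65.2]
180 0.19 709.927 [ -0.8  17.6 -58.3  -0.7 -16.9  63.6]
180 0.2 667.474 [ -0.2  14.7 -58.3   0.9 -18.8  61.6]
180 0.22 557.894 [  1.1   8.4 -58.3   4.2 -22.3  57.3]
180 0.25 347.418 [  3.7  -1.7 -58.3  10.5 -27.1  49.6]
```

```bash
python3 - <<'E'
s=open('kin.py').read()
s=s.replace("+r('y',q[1])@[0,0,p[3]])","+r('y',q[1])@[p[8],0,p[3]])").replace("W@[p[6],0,0]","W@[p[6],p[9],p[10]]")
s=s.replace("[0,-.19,.3,.4,.4,0,.1,z0],args=(s4,s6),x_scale=[.1]*7+[50]","[0,-.19,.3,.4,.4,0,.1,z0,0,0,0],args=(s4,s6),x_scale=[.1]*7+[50]+[.1]*3")
open('kin.py','w').write(s)
E
cat > ik.py <<'E'
from kin import *
b=fit();print(round(b[0],3),np.round(b[1],4));print(np.round(res(*b[1:]),2).reshape(-1,6)[:,:3])
lo=[-176.03,-82.01,-58.28,-173.87,-174.79,-173.66];hi=[176.03,121.73,71.71,95.51,-.11,173.66]
def ik(Rg,pg):
    def g(q):
        P,R=fk(q,*b[1:]);return np.r_[(P-pg)*1e3,Ro.from_matrix(R.T@Rg).as_rotvec(degrees=True)]
    return min((least_squares(g,np.clip([-5,a,-40,c,-25,e],lo,hi),bounds=(lo,hi)) for a in(0,30) for c in(30,-30,-150) for e in(-149,0,150)),key=lambda f:f.cost)
if __name__=='__main__':
  S=seatR(-27.5);seat=np.array([.4743,-.2267,.0708])
  for so in(.182,.2,.25):
    f=ik(place(-27.5),seat+so*S[:,2]);print(so,round(f.cost,3),np.round(f.x,1))
E
python3 ik.py
```

```text
0.0 [-0.00000e+00 -0.00000e+00  1.98800e-01  6.01600e-01  4.63600e-01
 -0.00000e+00  1.99900e-01  2.69997e+02 -0.00000e+00 -1.91800e-01
  0.00000e+00]
[[ 0.01  0.01 -0.  ]
 [-0.   -0.   -0.  ]
 [-0.    0.    0.  ]
 [ 0.01 -0.01  0.  ]
 [-0.    0.   -0.  ]
 [ 0.   -0.    0.  ]]
0.182 77.714 [-5.100e+01  4.900e+00 -5.260e+01 -1.739e+02 -1.000e-01  1.041e+02]
0.2 74.317 [   1.4    2.   -58.3   20.2   -8.8 -136.3]
0.25 53.955 [   5.1   -6.   -58.3   21.9  -18.3 -140.9]
```

```bash
cat > ms.py <<'E'
from ik import *
rng=np.random.default_rng(0);S=seatR(-27.5);seat=np.array([.4743,-.2267,.0708]);lo=np.array(lo);hi=np.array(hi)
def multi(Rg,pg,n=150):
    def g(q):
        P,R=fk(q,*b[1:]);return np.r_[(P-pg)*1e3,5*Ro.from_matrix(R.T@Rg).as_rotvec(degrees=True)]
    out={}
    for i in range(n):
        f=least_squares(g,rng.uniform(lo,hi),bounds=(lo,hi),max_nfev=150)
        if f.cost<.05: out[tuple(np.round(f.x/3).astype(int))]=np.round(f.x,1)
    return list(out.values())
if __name__=='__main__':
  for fl in(0,90,180):
    print(fl,*multi(place(-27.5)@r('z',fl),seat+.182*S[:,2]),sep='\n')
E
time python3 ms.py
```

```text
0.0 [-0.00000e+00 -0.00000e+00  1.98800e-01  6.01600e-01  4.63600e-01
 -0.00000e+00  1.99900e-01  2.69997e+02 -0.00000e+00 -1.91800e-01
  0.00000e+00]
[[ 0.01  0.01 -0.  ]
 [-0.   -0.   -0.  ]
 [-0.    0.    0.  ]
 [ 0.01 -0.01  0.  ]
 [-0.    0.   -0.  ]
 [ 0.   -0.    0.  ]]
0
90
180
real	0m12.294s
user	0m11.936s
sys	0m0.089s
```

Run:
```python
import ms
from ms import *
print('known',*multi(r('xyz',(178.777,26.19,152.811)),np.array((.38428,-.19247,.3262)),60),sep='\n')
ms.lo=lo*0-200;ms.hi=hi*0+200
R=place(-27.5)
print('free',*multi(R,seat+.182*S[:,2],100),sep='\n')
ms.lo,ms.hi=lo,hi
for d in(5,10,15,20,25,30):
    # tool tilted about y_seat through blank grasp (0.009 above floor)
    Q=R@r('y',d);c=multi(Q,seat+.009*S[:,2]-Q[:,2]*.173,60);print('tilt',d,Q[:,2].round(2),*c[:3])
```

```text
0.0 [-0.00000e+00 -0.00000e+00  1.98800e-01  6.01600e-01  4.63600e-01
 -0.00000e+00  1.99900e-01  2.69997e+02 -0.00000e+00 -1.91800e-01
  0.00000e+00]
[[ 0.01  0.01 -0.  ]
 [-0.   -0.   -0.  ]
 [-0.    0.    0.  ]
 [ 0.01 -0.01  0.  ]
 [-0.    0.   -0.  ]
 [ 0.   -0.    0.  ]]
known
[  -0.2   -7.1  -58.3   36.1  -17.9 -149.2]
free
[  -1.4  110.2 -144.6   46.8 -162.4  -67.6]
[   3.6  107.9 -113.3  -34.9  153.2 -149.5]
[ 126.4 -107.3  -66.    31.8 -155.3  142.3]
[-181.4 -110.2  -35.4 -133.2  197.6  -67.6]
[ 183.6 -107.9  -66.8  145.1  153.2 -149.5]
[  -1.4  110.2 -144.6   46.8  197.6  -67.6]
[ -53.6  107.3 -114.  -148.2 -155.4  142.3]
[-181.4 -110.2  -35.4 -133.2 -162.4  -67.6]
[ 131.1 -109.6  -36.6  -43.6  164.6   66.2]
[-176.4 -107.9  -66.8  145.1  153.2 -149.5]
[ 178.6 -110.2  -35.4 -133.2 -162.4  -67.6]
[ 178.6 -110.2  -35.4 -133.2  197.6  -67.6]
[ -48.9  109.6 -143.4  136.4  164.6   66.2]
[ -48.9  109.6 -143.4  136.4 -195.4   66.2]
[ 131.1 -109.6  -36.6  -43.6 -195.4   66.2]
tilt 5 [ 0.37 -0.2  -0.91]
tilt 10 [ 0.3  -0.16 -0.94]
tilt 15 [ 0.23 -0.12 -0.97] [  -0.     7.7  -50.    20.3  -20.1 -135.8]
tilt 20 [ 0.15 -0.08 -0.98] [  -0.7   10.   -41.8    9.1  -29.6 -124.4]
tilt 25 [ 0.08 -0.04 -1.  ] [  -2.3   12.5  -35.4    3.5  -37.6 -117.8]
tilt 30 [ 0. -0. -1.] [  -3.9   15.1  -29.9    0.   -45.  -113.6]
```

```bash
cat > scan.py <<'E'
from ms import *
def goal(S,o,d,x=0,y=0,s=0,tip=.0125):
    B=np.c_[-S[:,0],S[:,1],-S[:,2]]@r('y',d)
    return B,o+S@np.array([x,y,s+tip])-B[:,2]*.1715
E
python3 - <<'E' | tail -n +9
from scan import *
# jaw feature triangulation in seat axes
def tri(a,b):
    A,o1=cam('top');B,o2=cam('scene');d=[]
    for n,uv,M in(('top',a,A),('scene',b,B)):
        c=cal[n];d.append(M@[(uv[0]-c['cx'])/c['fx'],(uv[1]-c['cy'])/c['fy'],1])
    k=np.linalg.lstsq(np.c_[d[0],-d[1]],o2-o1,rcond=None)[0];p=(o1+k[0]*d[0]+o2+k[1]*d[1])/2
    return p,S.T@(p-seat)
print('red',tri((389,219),(238,161)))
import ms
ms.lo=lo+[1,1,1,1,1,1];ms.hi=hi-[1,1,1,1,3,1]
for d in(10,12,14,16):
    for x,y,s in((0,0,0),(0,0,.015),(0,0,.03),(0,.12,.03)):
        R,p=goal(S,seat,d,x,y,s);c=multi(R,p,40);print(d,x,y,s,*c[:2])
for d in (14,):
    bl=down(-143.5);Sb=np.c_[-bl[:,0],bl[:,1],-bl[:,2]];print('mat',*multi(*goal(Sb,np.array([.5943,.2432,.003]),d),40))
E
```

```text
[ 0.   -0.    0.  ]]
red (array([ 0.51846073, -0.2487739 ,  0.24712439]), array([0.13091236, 0.00081136, 0.12801958]))
10 0 0 0
10 0 0 0.015
10 0 0 0.03
10 0 0.12 0.03
12 0 0 0 [  -2.3    6.   -57.    35.7  -13.  -149.1]
12 0 0 0.015 [  -0.2    4.1  -55.4   30.   -16.5 -145.1]
12 0 0 0.03 [   1.3    2.1  -54.3   26.4  -19.6 -142.6]
12 0 0.12 0.03 [  14.6    4.4  -53.9   34.2  -21.6 -163. ]
14 0 0 0 [  -0.2    7.   -52.    23.9  -18.2 -139.3]
14 0 0 0.015 [   0.8    5.   -51.2   21.5  -20.9 -137.6]
14 0 0 0.03 [   1.7    3.1  -50.5   19.7  -23.6 -136.4]
14 0 0.12 0.03 [  15.3    5.3  -50.1   26.3  -25.1 -155.8]
16 0 0 0 [ 1.000e-01  7.900e+00 -4.810e+01  1.710e+01 -2.250e+01 -1.328e+02]
16 0 0 0.015 [   0.8    6.   -47.7   15.9  -24.8 -132.1]
16 0 0 0.03 [   1.5    4.1  -47.2   14.9  -27.2 -131.6]
16 0 0.12 0.03 [  15.3    6.2  -46.6   20.2  -28.4 -149.9]
mat [ 39.2  36.4  -4.8  -0.7 -62.8 -92.3]
```

```bash
cat > rim.py <<'E'
from h import *
def rim(w,Rt,box):
    x0,x1,y0,y1=box;hsv=cv2.cvtColor(w,cv2.COLOR_RGB2HSV);m=cv2.inRange(hsv,(20,150,110),(38,255,255));k=np.zeros_like(m);k[y0:y1,x0:x1]=m[y0:y1,x0:x1]
    c=max(cv2.findContours(k,cv2.RETR_EXTERNAL,cv2.CHAIN_APPROX_NONE)[0],key=cv2.contourArea)[:,0].astype(float)
    q=cv2.approxPolyDP(c.astype(np.int32)[:,None],10,True)[:,0].astype(float)
    # refine sides by line fits (trim ends)
    L=[]
    for i in range(4):
        a,b=q[i],q[(i+1)%4];u=(b-a)/np.linalg.norm(b-a);n=[-u[1],u[0]];s=(c-a)@u;dd=abs((c-a)@n)
        p=c[(dd<4)&(s>8)&(s<np.linalg.norm(b-a)-8)];vx,vy,px,py=cv2.fitLine(p.astype(np.float32),cv2.DIST_HUBER,0,.01,.01).ravel();L.append(np.cross([px,py,1],[px+vx,py+vy,1]))
    v=[np.cross(L[i-1],L[i]) for i in range(4)];v=np.array([x[:2]/x[2] for x in v])
    psi=-27.5
    for _ in range(4):
        S=seatR(psi);p0=np.array([.4708,-.2249,.0779])
        for _ in range(4):
            P=plane('wrist',v,0,Rt,nrm=S[:,2],p0=p0);m=P.mean(0);p0=m+S[:,0]*((.0779-m[2])/S[2,0])
        e=[P[(i+1)%4]-P[i] for i in range(4)];lev=[x for x in e if abs(x[2])<.5*np.linalg.norm(x)*.5]
        a=[np.degrees(np.arctan2(x[1],x[0])) for x in lev];psi=np.mean([(t+90+90)%180-90-180*0 for t in a])
        psi=psi if abs(psi)<60 else psi
    return v,P.mean(0)-.008*S[:,2],psi,[np.linalg.norm(x) for x in e],a
E
python3 - <<'E'
from rim import *
z=np.load('pics/w4.npz');print(*rim(z['im'],(z['R'],z['t']),(270,385,110,210)),sep='\n')
E
```

```text
[[285.43840892 122.1618219 ]
 [288.35986219 204.        ]
 [368.6055038  204.        ]
 [370.4520678  120.56077717]]
[ 0.47285796 -0.22700528  0.07027149]
-26.841276088778052
[np.float64(0.06091422704283873), np.float64(0.061529113950337604), np.float64(0.06234834241448087), np.float64(0.06152180916766063)]
[np.float64(62.58041173291657), np.float64(-116.26296391047266)]
```

```bash
sed -i 's|p0=m+S\[:,0\]\*((.0779-m\[2\])/S\[2,0\])|p0=m+S[:,2]*((.0779-m[2])/S[2,2])|' rim.py
python3 - <<'E'
from rim import *
z=np.load('pics/w4.npz');print(*rim(z['im'],(z['R'],z['t']),(270,385,110,210))[1:],sep='\n')
R,t,s=pose();print(s['clock'],t,delta(down(-143.5),[.5943,.2432,.30]),delta(down(-143.5),[.5943,.2432,.1850]))
E
```

```text
[ 0.4723754  -0.22679377  0.07097156]
-26.841276088778052
[np.float64(0.06068877048467765), np.float64(0.06130138156446686), np.float64(0.06211757788917669), np.float64(0.06129410381834994)]
[np.float64(62.580411732916495), np.float64(-116.2629639104726)]
14.4 [ 0.38447649 -0.19219395  0.32649432] (array([-13.46,  24.12, -62.2 ]), array([0.0224, 0.4827, 0.0289])) (array([-13.46,  24.12, -62.2 ]), array([0.0733, 0.4804, 0.132 ]))
```

apply_moves(commands="-13.5 24.1 -62.2 0.022 0.483 0.029 255; -13.5 24.1 -62.2 0.022 0.483 0.029 255; -13.5 24.1 -62.2 0.022 0.483 0.029 255; -13.5 24.1 -62.2 0.022 0.483 0.029 255; -13.5 24.1 -62.2 0.022 0.483 0.029 255; -13.5 24.1 -62.2 0.022 0.483 0.029 255; -13.5 24.1 -62.2 0.022 0.483 0.029 255; -13.5 24.1 -62.2 0.022 0.483 0.029 255")

```text
clock: 15.2
tool_pos: [0.5586, 0.1704, 0.3054]
tcp_rot: [179.9, -0.0, -143.1]
wrist_force: [1.1, -0.8, -0.5]
finger_gap: 0.0382
grip_force: 61.6
```

Run:
```python
from h import *
R,t,s=pose();print(s['joints'],s['dq'],t,delta(down(-143.5),[.5943,.2432,.24]))
```

```text
[ 36.10648569  16.84850583 -18.61164923  -0.10975723 -54.54833137
 -89.09620933] [ 20.02131186  39.88303186  61.32743434 -20.20920278 -48.8607999
  63.6569251 ] [0.55860292 0.17042484 0.30542562] (array([ 0.09, -0.01,  0.45]), array([-0.0723,  0.0366,  0.0655]))
```

apply_moves(commands="0 0 0 -0.04 0.02 0.02 255; 0 0 0 -0.072 0.037 0.04 255; 0 0 0 -0.072 0.037 0.06 255; 0 0 0 -0.072 0.037 0.065 255; 0 0 0 -0.072 0.037 0.065 255; 0 0 0 -0.072 0.037 0.065 255; 0 0 0 -0.072 0.037 0.065 255; 0 0 0 -0.072 0.037 0.065 255")

```text
clock: 16.0
tool_pos: [0.5945, 0.2397, 0.2416]
tcp_rot: [180.0, 0.2, -143.5]
wrist_force: [0.2, -0.5, -0.7]
finger_gap: 0.0381
grip_force: 61.6
```

Run:
```python
from h import *
R,t,s=pose();print(s['tcp_rot'],s['dq'],t,delta(down(-143.5),[.5943,.2432,.1848]))
```

```text
[ 179.99923245    0.18796182 -143.50101352] [-0.01262511  0.43535077 -0.14815182 -0.03731051  0.0377117  -0.00708653] [0.59447692 0.23973184 0.24157381] (array([ 0.  ,  0.19, -0.  ]), array([-0.0017,  0.0029,  0.0568]))
```

apply_moves(commands="0 0 0 -0.0017 0.003 0.02 255; 0 0 0 -0.0017 0.003 0.035 255; 0 0 0 -0.0017 0.003 0.045 255; 0 0 0 -0.0017 0.003 0.05 255; 0 0 0 -0.0017 0.003 0.053 255; 0 0 0 -0.0017 0.003 0.055 255; 0 0 0 -0.0017 0.003 0.056 255; 0 0 0 -0.0017 0.003 0.056 255")

```text
clock: 16.8
tool_pos: [0.5941, 0.2435, 0.1847]
tcp_rot: [-180.0, 0.1, -143.5]
wrist_force: [-0.9, -0.4, 0.9]
finger_gap: 0.0381
grip_force: 61.8
```

Run:
```python
from h import *
R,t,s=pose();print(s['tcp_rot'],s['wrist_force'],t,delta(down(-143.5),[.5943,.2432,.1846]))
```

```text
[-1.79995342e+02  1.05058810e-01 -1.43468917e+02] [-0.94814822 -0.36283964  0.87473684] [0.59410853 0.24352913 0.18465235] (array([-0.  ,  0.11,  0.03]), array([ 0.    , -0.0004,  0.0001]))
```

```bash
python3 - <<'E' | tail -n +9
from scan import *
bl=down(-143.47);Sb=np.c_[-bl[:,0],bl[:,1],-bl[:,2]]
for s in(.015,0): print(delta(*goal(Sb,np.array([.5941,.2435,.003]),14,s=s)))
E
```

```text
[ 0.   -0.    0.  ]]
(array([-0.  , 14.11,  0.  ]), array([-0.0415, -0.    , -0.0122]))
(array([-0.  , 14.11,  0.  ]), array([-0.0415, -0.    ,  0.0028]))
```

apply_moves(commands="0 0 0 0 0 0 100; 0 0 0 0 0 0 100; 0 0 0 0 0 0 100; 0 0 0 0 0 0 100; 0 0 0 0 0 0 100; 0 0 0 0 0 -0.01 100; 0 0 0 0 0 -0.02 100; 0 0 0 0 0 -0.02 100")

```text
clock: 17.6
tool_pos: [0.5946, 0.2439, 0.2064]
tcp_rot: [-180.0, 0.3, -143.5]
wrist_force: [0.8, 0.4, 1.0]
finger_gap: 0.0521
grip_force: 0.0
```

apply_moves(commands="0 7 0 -0.02 0 0.004 100; 0 14 0 -0.0415 0 0.008 100; 0 14 0 -0.0415 0 0.008 100; 0 14 0 -0.0415 0 0.008 100; 0 14 0 -0.0415 0 0.008 100; 0 14 0 -0.0415 0 0.008 100; 0 14 0 -0.0415 0 0.008 100; 0 14 0 -0.0415 0 0.008 100")

```text
clock: 18.4
tool_pos: [0.6271, 0.268, 0.1969]
tcp_rot: [180.0, -13.9, -143.5]
wrist_force: [0.9, 1.0, 0.1]
finger_gap: 0.0517
grip_force: 0.0
```

```bash
python3 - <<'E' | tail -n +9
from scan import *
bl=down(-143.47);Sb=np.c_[-bl[:,0],bl[:,1],-bl[:,2]]
o=np.array([.5941,.2435,.003])
R,t,s=pose();w=bot.read_camera('wrist');np.savez('pics/w5.npz',im=w,R=R,t=t)
print(s['tcp_rot'],delta(*goal(Sb,o,14)))
# blank top by brightness
g=cv2.cvtColor(w,cv2.COLOR_RGB2HSV);m=((g[...,2]>200)&(g[...,1]<60)).astype(np.uint8)
pr=proj('wrist',o+np.array([[0,0,.018]]),(R,t))[0];print(pr)
n,l,st,ce=cv2.connectedComponentsWithStats(m);i=np.argmin([np.hypot(*(c-pr)) if a>300 else 1e9 for c,a in zip(ce,st[:,4])]);print(ce[i],st[i])
rc=cv2.boxPoints(cv2.minAreaRect(np.argwhere(l==i)[:,::-1].astype(np.float32)));P=plane('wrist',rc,.021,(R,t));print(P,P.mean(0))
E
```

```text
[ 0.   -0.    0.  ]]
[ 179.99516211  -13.86477452 -143.47695568] (array([ 0.  ,  0.12, -0.01]), array([-0.0039, -0.0001,  0.0143]))
[322.97634363 251.251937  ]
[319.34243741 255.25987999] [ 286  214   76   75 4833]
[[0.58984352 0.21649321 0.021     ]
 [0.56669954 0.2477344  0.021     ]
 [0.59786449 0.27110143 0.021     ]
 [0.62126762 0.23950043 0.021     ]] [0.59391879 0.24370737 0.021     ]
```

apply_moves(commands="0 0 0 -0.002 0 0.007 100; 0 0 0 -0.004 0 0.0143 100; 0 0 0 -0.004 0 0.0143 100; 0 0 0 -0.004 0 0.0143 100; 0 0 0 -0.004 0 0.0143 255; 0 0 0 -0.004 0 0.0143 255; 0 0 0 -0.004 0 0.0143 255; 0 0 0 -0.004 0 0.0143 255")

```text
clock: 19.25
tool_pos: [0.6278, 0.2686, 0.1816]
tcp_rot: [-180.0, -13.9, -143.5]
wrist_force: [0.8, 0.9, 2.0]
finger_gap: 0.038
grip_force: 60.4
```

```bash
python3 - <<'E' | tail -n +9
from scan import *
bl=down(-143.47);Sb=np.c_[-bl[:,0],bl[:,1],-bl[:,2]]
o=np.array([.594,.2436,.003])
R,t,s=pose();print(t,s['tcp_rot'],s['wrist_force'],s['grip_force'],s['finger_gap'],delta(*goal(Sb,o,14)))
print('blank in tool',R.T@(o-t),(Ro.from_matrix(R.T@Sb)).as_euler('xyz',degrees=True))
E
```

```text
[ 0.   -0.    0.  ]]
[0.62782193 0.2685976  0.18163827] [-179.99596749  -13.88933926 -143.46969374] [0.79610257 0.88627878 1.97007503] 60.43259024620056 0.037967919042165045 (array([-0.  ,  0.11,  0.  ]), array([ 0.0006,  0.    , -0.0001]))
blank in tool [-2.05424129e-03  5.87257187e-05  1.83510795e-01] [-179.99577031   13.88933921 -179.99868737]
```

apply_moves(commands="0 0 0 0.005 0 -0.02 255; 0 0 0 0.01 0 -0.04 255; 0 0 0 0.017 0 -0.07 255; 0 0 0 0.024 0 -0.1 255; 0 0 0 0.029 0 -0.117 255; 0 0 0 0.029 0 -0.117 255; 0 0 0 0.029 0 -0.117 255; 0 0 0 0.029 0 -0.117 255")

```text
clock: 20.05
tool_pos: [0.6272, 0.2682, 0.3003]
tcp_rot: [180.0, -14.1, -143.5]
wrist_force: [0.1, -0.6, -1.7]
finger_gap: 0.0379
grip_force: 60.4
```

```bash
cat > tgt.py <<'E'
from h import *
bl=down(-143.47);Sb=np.c_[-bl[:,0],bl[:,1],-bl[:,2]]
R0=Ro.from_euler('xyz',[-179.996,-13.889,-143.47],degrees=True).as_matrix();t0=np.array([.62782,.2686,.18164])
Rel=R0.T@Sb;Bt=R0.T@(np.array([.594,.2436,.003])-t0)
def tool(seat,psi,x=0,y=0,s=0):
    S=seatR(psi);Rg=S@Rel.T;return Rg,seat+S@np.array([x,y,s])-Rg@Bt
seat=np.array([.4726,-.2268,.0710]);psi=-26.9
E
python3 - <<'E' | tail -n +9
from ms import *
import tgt
import ms
ms.lo=lo+1;ms.hi=hi-1
for x,y,s in((0,.12,.05),(0,.04,.04),(0,0,.04),(0,0,0)):
    G=tgt.tool(tgt.seat,tgt.psi,x,y,s);print(x,y,s,G[1].round(3),*multi(*G,40)[:1],delta(*G))
p=pose()[2];print(p['joints'],p['finger_gap'])
E
```

```text
[ 0.   -0.    0.  ]]
0 0.12 0.05 [ 0.457 -0.085  0.29 ] [  16.9    2.5  -49.5   23.9  -28.3 -154. ] (array([  1.17, -27.01,  64.08]), array([ 0.3335, -0.1825,  0.0941]))
0 0.04 0.04 [ 0.426 -0.158  0.281] [   7.1    2.   -50.7   21.3  -25.4 -142.3] (array([  1.17, -27.01,  64.08]), array([ 0.3987, -0.2228,  0.1193]))
0 0 0.04 [ 0.408 -0.194  0.281] [   2.1    1.6  -50.2   18.5  -25.2 -134.9] (array([  1.17, -27.01,  64.08]), array([ 0.4334, -0.2407,  0.128 ]))
0 0 0 [ 0.425 -0.203  0.247] [  -0.3    6.8  -52.1   23.7  -18.  -138.3] (array([  1.17, -27.01,  64.08]), array([ 0.4163, -0.2586,  0.1594]))
[ 39.26968225  29.83758399   0.8992384   -0.71462443 -75.11004784
 -92.48817762] 0.03790717077982216
```

apply_moves(commands="1.2 -27 64.1 0.334 -0.183 0.094 255; 1.2 -27 64.1 0.334 -0.183 0.094 255; 1.2 -27 64.1 0.334 -0.183 0.094 255; 1.2 -27 64.1 0.334 -0.183 0.094 255; 1.2 -27 64.1 0.334 -0.183 0.094 255; 1.2 -27 64.1 0.334 -0.183 0.094 255; 1.2 -27 64.1 0.334 -0.183 0.094 255; 1.2 -27 64.1 0.334 -0.183 0.094 255")

```text
clock: 20.85
tool_pos: [0.4558, -0.0866, 0.29]
tcp_rot: [-179.9, 15.9, 153.5]
wrist_force: [2.6, -1.6, -1.5]
finger_gap: 0.0383
grip_force: 60.4
```

Run:
```python
from tgt import *
for i in range(4): bot.read_camera('top')
R,t,s=pose();print(t,s['tcp_rot'],s['joints'],s['dq'],s['finger_gap'])
for g in((0,.12,.05),(0,0,.04)):print(delta(*tool(seat,psi,*g)))
```

```text
[ 0.4566991  -0.08614496  0.29038793] [-179.7999066    15.80711313  153.79098832] [  16.74950235    2.5415092   -49.12579827   23.0503879   -28.7266275
 -152.34681557] [ 1.67375328  1.2465243   3.09323505 -0.34843576 -0.35986439  0.86651805] 0.03800809221817392
(array([-0.01, -0.3 ,  0.66]), array([0.0002, 0.0017, 0.0003]))
(array([-0.01, -0.3 ,  0.66]), array([-0.0009, -0.1183,  0.01  ]))
```

apply_moves(commands="0 0 0 0 -0.025 0 255; 0 -0.3 0.6 -0.001 -0.055 0.004 255; 0 -0.3 0.6 -0.001 -0.085 0.007 255; 0 -0.3 0.6 -0.001 -0.118 0.01 255; 0 -0.3 0.6 -0.001 -0.118 0.01 255; 0 -0.3 0.6 -0.001 -0.118 0.01 255; 0 -0.3 0.6 -0.001 -0.118 0.01 255; 0 -0.3 0.6 -0.001 -0.118 0.01 255")

```text
clock: 21.85
tool_pos: [0.4099, -0.1918, 0.2819]
tcp_rot: [180.0, 16.2, 153.3]
wrist_force: [0.8, -0.1, 0.1]
finger_gap: 0.0379
grip_force: 60.6
```

Run:
```python
from tgt import *
for i in range(2): bot.read_camera('top')
R,t,s=pose();w=bot.read_camera('wrist');np.savez('pics/w6.npz',im=w,R=R,t=t);cv2.imwrite('pics/w6.png',w[:,:,::-1])
print(t,s['tcp_rot'],s['dq'].round(1),s['wrist_force'],delta(*tool(seat,psi,0,0,.04)),delta(*tool(seat,psi,0,0,.0)))
S=seatR(psi);q=np.array([[1,1],[1,-1],[-1,-1],[-1,1]])
print('rim outer pred',proj('wrist',seat+np.c_[q*.0307,[.008]*4]@S.T,(R,t)).round(1).tolist())
print('blank bottom/top pred',proj('wrist',t+(Bt+np.c_[q*.02,[0]*4]@Rel.T)@R.T,(R,t)).round(1).tolist(),proj('wrist',t+(Bt+np.c_[q*.02,[.018]*4]@Rel.T)@R.T,(R,t)).round(1).tolist())
```

```text
[ 0.40962434 -0.19189163  0.28197171] [179.95889834  16.18062072 153.31060804] [-0.2 -0.2 -0.  -0.  -0.   0. ] [-0.19723797 -0.09163765 -0.11701796] (array([0.1 , 0.07, 0.19]), array([ 0.001 , -0.0025,  0.0003])) (array([0.1 , 0.07, 0.19]), array([-0.0085, -0.0026,  0.0391]))
rim outer pred [[366.1, 284.3], [269.4, 284.1], [268.9, 187.4], [367.0, 187.7]]
blank bottom/top pred [[360.3, 286.4], [285.2, 286.5], [284.7, 211.6], [360.7, 211.6]] [[364.7, 299.0], [280.6, 299.0], [280.1, 215.3], [365.2, 215.3]]
```

View pics/w6.png

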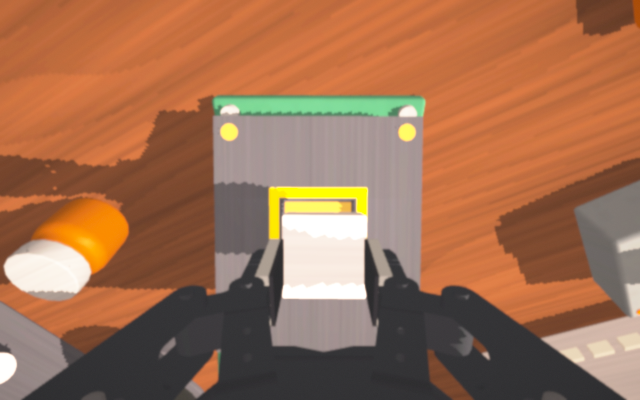

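The view shows the rim's lower-slope edge at v≈187, u 269–368, and the blank at u≈282–367, all within about 1–2 px of prediction. I'll measure the edges numerically.

Run:
```python
from tgt import *
z=np.load('pics/w6.npz');w=z['im'].astype(float)
hsv=cv2.cvtColor(z['im'],cv2.COLOR_RGB2HSV)
for r in(192,200,206,225): 
    m=np.where((hsv[r,255:385,1]>180)&(hsv[r,255:385,2]>120))[0]+255;print('rim row',r,m.min(),m.max())
for u in(290,320,350):
    m=np.where((hsv[170:215,u,1]>180))[0]+170;print('rim col',u,m.min())
for r in(217,221,226,292,296): print('blank row',r,hsv[r,274:290,1].tolist(),hsv[r,358:376,1].tolist())
for u in(295,320,350): print('blank col',u,w[206:222,u].mean(1).astype(int).tolist(),w[292:306,u].mean(1).astype(int).tolist())
```

```text
rim row 192 269 366
rim row 200 269 366
rim row 206 269 366
rim row 225 269 278
rim col 290 188
rim col 320 188
rim col 350 188
blank row 217 [255, 255, 255, 255, 205, 141, 54, 45, 27, 3, 0, 0, 0, 0, 0, 0] [0, 0, 0, 0, 0, 0, 0, 1, 13, 64, 43, 27, 27, 26, 26, 23, 23, 24]
blank row 221 [255, 255, 255, 255, 211, 149, 61, 47, 25, 2, 0, 0, 0, 0, 0, 0] [0, 0, 0, 0, 0, 0, 0, 0, 6, 48, 37, 28, 26, 24, 24, 24, 24, 24]
blank row 226 [255, 255, 255, 255, 220, 160, 73, 46, 40, 20, 10, 4, 1, 0, 0, 0] [0, 0, 0, 0, 0, 0, 0, 0, 7, 35, 29, 27, 27, 26, 22, 23, 24, 27]
blank row 292 [16, 5, 0, 11, 11, 6, 26, 45, 40, 4, 0, 0, 0, 0, 0, 0] [0, 0, 0, 0, 0, 0, 1, 22, 49, 27, 11, 11, 6, 6, 16, 10, 18, 17]
blank row 296 [10, 6, 6, 11, 6, 10, 28, 45, 33, 4, 0, 0, 0, 0, 0, 0] [0, 0, 0, 0, 0, 0, 0, 10, 48, 35, 10, 6, 11, 0, 5, 10, 17, 25]
blank col 295 [203, 202, 202, 203, 205, 207, 198, 189, 218, 248, 254, 255, 255, 255, 255, 255] [255, 255, 255, 255, 255, 253, 226, 163, 153, 153, 152, 152, 152, 153]
blank col 320 [203, 203, 203, 203, 204, 208, 202, 186, 206, 243, 254, 255, 255, 255, 255, 255] [255, 255, 255, 255, 255, 254, 238, 181, 157, 154, 154, 154, 155, 154]
blank col 350 [155, 154, 154, 155, 158, 164, 170, 176, 199, 239, 254, 255, 255, 255, 255, 255] [255, 255, 255, 255, 255, 254, 245, 195, 158, 153, 153, 154, 153, 152]
```

apply_moves(commands="0.1 0.1 0.2 0.0007 -0.0032 0 255; 0.1 0.1 0.2 -0.0015 -0.0032 0.01 255; 0.1 0.1 0.2 -0.0035 -0.0032 0.018 255; 0.1 0.1 0.2 -0.005 -0.0032 0.0235 255; 0.1 0.1 0.2 -0.006 -0.0032 0.0275 255; 0.1 0.1 0.2 -0.006 -0.0032 0.0275 255; 0.1 0.1 0.2 -0.006 -0.0032 0.0275 255; 0.1 0.1 0.2 -0.006 -0.0032 0.0275 255")

```text
clock: 22.8
tool_pos: [0.4196, -0.2015, 0.2574]
tcp_rot: [180.0, 16.1, 153.0]
wrist_force: [-0.1, -0.5, -1.0]
finger_gap: 0.0381
grip_force: 60.6
```

Run:
```python
from tgt import *
for i in range(2): bot.read_camera('top')
R,t,s=pose();w=bot.read_camera('wrist');np.savez('pics/w7.npz',im=w,R=R,t=t)
S=seatR(psi);Rb=R@Rel;B=t+R@Bt
print('blank in seat',(S.T@(B-seat)*1e3).round(2),Ro.from_matrix(S.T@Rb).as_rotvec(degrees=True).round(2),s['wrist_force'].round(1),s['dq'].round(1),s['finger_gap'])
q=np.array([[1,1],[1,-1],[-1,-1],[-1,1]])
print('rim pred',proj('wrist',seat+np.c_[q*.0307,[.008]*4]@S.T,(R,t)).round(1).tolist())
print('top pred',proj('wrist',B+np.c_[q*.02,[.018]*4]@Rb.T,(R,t)).round(1).tolist())
hsv=cv2.cvtColor(w,cv2.COLOR_RGB2HSV)
for r in(196,200,204,208):
    m=np.where((hsv[r,245:390,1]>180)&(hsv[r,245:390,2]>120))[0]+245;print('rim row',r,m[[0,-1]] if len(m) else 0)
for u in(280,320,350):
    m=np.where(hsv[165:225,u,1]>180)[0]+165;print('rim col',u,m[[0,-1]] if len(m) else 0,)
for r in(217,221,292,296): 
    m=np.where((hsv[r,260:390,1]<25)&(hsv[r,260:390,2]>170))[0]+260;print('blank row',r,m[[0,-1]],len(m))
```

```text
blank in seat [ 0.38 -1.24 12.2 ] [-0.02  0.   -0.09] [-1.1  0.2 -0.6] [ 0.1 -0.  -0.1  0.  -0.  -0. ] 0.038037130152201046
rim pred [[381.2, 302.4], [269.0, 302.6], [267.9, 190.5], [382.0, 190.3]]
top pred [[364.7, 299.0], [280.6, 299.0], [280.1, 215.3], [365.2, 215.3]]
rim row 196 [268 381]
rim row 200 [268 381]
rim row 204 [269 380]
rim row 208 [268 381]
rim col 280 [191 201]
rim col 320 [191 201]
rim col 350 [191 201]
blank row 217 [283 366] 84
blank row 221 [283 366] 84
blank row 292 [283 365] 83
blank row 296 [283 365] 83
```

apply_moves(commands="0 0 0 -0.0002 0.0002 0.001 255; 0 0 0 -0.0005 0.0002 0.002 255; 0 0 0 -0.0007 0.0002 0.003 255; 0 0 0 -0.001 0.0002 0.004 255; 0 0 0 -0.0012 0.0002 0.005 255; 0 0 0 -0.0015 0.0002 0.006 255; 0 0 0 -0.0017 0.0002 0.007 255; 0 0 0 -0.0017 0.0002 0.007 255")

```text
clock: 23.75
tool_pos: [0.4229, -0.2029, 0.2508]
tcp_rot: [-180.0, 16.1, 153.0]
wrist_force: [-0.8, 0.0, -1.2]
finger_gap: 0.038
grip_force: 60.6
```

```bash
cat > chk.py <<'E'
from tgt import *
R,t,s=pose();S=seatR(psi);Rb=R@Rel;B=t+R@Bt
print('blank in seat',(S.T@(B-seat)*1e3).round(2),Ro.from_matrix(S.T@Rb).as_rotvec(degrees=True).round(2),'F seat',(S.T@s['wrist_force']).round(1),s['ft_torque'].round(2),s['dq'].round(1),s['finger_gap'])
E
python3 chk.py
```

```text
blank in seat [-0.02 -1.2   4.63] [-0.05  0.05 -0.08] F seat [-1.2 -0.3 -0.7] [0.43 0.91 0.02] [ 0.1 -0.3  0.1 -0.2 -0.3  0.2] 0.03798164379200531
```

apply_moves(commands="0 0 0 -0.0002 0 0.001 255; 0 0 0 -0.0004 0 0.0018 255; 0 0 0 -0.0006 0 0.0025 255; 0 0 0 -0.0007 0 0.0032 255; 0 0 0 -0.0009 0 0.0038 255; 0 0 0 -0.001 0 0.0043 255; 0 0 0 -0.0011 0 0.0046 255; 0 0 0 -0.0011 0 0.0046 255")

```text
clock: 24.55
tool_pos: [0.425, -0.2039, 0.2468]
tcp_rot: [180.0, 16.1, 153.0]
wrist_force: [-1.2, 1.7, 0.4]
finger_gap: 0.0377
grip_force: 60.8
```

```bash
python3 chk.py
```

```text
blank in seat [ 0.02 -1.14  0.08] [-0.04  0.03 -0.08] F seat [-1.4  1.   1.2] [0.62 1.07 0.05] [ 0.1  0.1  0.1 -0.1  0.   0. ] 0.037694863068027364
```

apply_moves(commands="0 0 0 0 0 0.0002 255; 0 0 0 -0.0001 0 0.0004 255; 0 0 0 -0.0001 0 0.0006 255; 0 0 0 -0.0002 0 0.0008 255; 0 0 0 -0.0002 0 0.001 255; 0 0 0 -0.0002 0 0.001 255; 0 0 0 -0.0002 0 0.001 255; 0 0 0 -0.0002 0 0.001 255")

```text
clock: 25.35
tool_pos: [0.4249, -0.204, 0.2467]
tcp_rot: [180.0, 16.1, 153.0]
wrist_force: [-11.3, 10.1, 19.0]
finger_gap: 0.038
grip_force: 63.2
```

```bash
python3 chk.py
```

```text
blank in seat [ 0.06 -1.24 -0.05] [-0.03 -0.01 -0.07] F seat [-3.2  3.9 23.8] [3.23 3.24 0.4 ] [ 0.1  0.  -0.  -0.1  0.1 -0. ] 0.038009074251483345
```

apply_moves(commands="0 0 0 0.0001 0 -0.0006 255; 0 0 0 0.0001 0 -0.0008 255; 0 0 0 0.0001 0 -0.0008 255; 0 0 0 0.0001 0 -0.0008 180; 0 0 0 0.0001 0 -0.0008 100; 0 0 0 0.0001 0 -0.0008 100; 0 0 0 0.0001 0 -0.0008 100; 0 0 0 0.0001 0 -0.0008 100")

```text
clock: 26.15
tool_pos: [0.4253, -0.204, 0.2466]
tcp_rot: [-180.0, 16.1, 153.0]
wrist_force: [0.6, -0.0, 0.4]
finger_gap: 0.0521
grip_force: 0.0
```

apply_moves(commands="0 0 0 0.0005 0 -0.002 100; 0 0 0 0.001 0 -0.004 100; 0 0 0 0.002 0 -0.009 100; 0 0 0 0.004 0 -0.017 100; 0 0 0 0.007 0 -0.028 100; 0 0 0 0.0095 0 -0.039 100; 0 0 0 0.0095 0 -0.039 100; 0 0 0 0.0095 0 -0.039 100")

```text
clock: 26.95
tool_pos: [0.4075, -0.1948, 0.282]
tcp_rot: [179.9, 16.2, 153.0]
wrist_force: [-0.8, -0.1, -0.2]
finger_gap: 0.0521
grip_force: 0.0
```

Run:
```python
from tgt import *
R,t,s=pose();w=bot.read_camera('wrist');np.savez('pics/w8.npz',im=w,R=R,t=t)
top=bot.read_camera('top');S=seatR(psi)
q=np.array([[1,1],[1,-1],[-1,-1],[-1,1]])
p=proj('wrist',seat+np.c_[q*.02,[.018]*4]@S.T+S[:,1]*-.0005,(R,t));print('seated top pred',p.round(1).tolist())
y0,x0=170,240
a=cv2.resize(w[y0:y0+150,x0:x0+160],None,fx=3,fy=3,interpolation=cv2.INTER_CUBIC)
b=cv2.resize(top[205:265,340:410],(320,274),interpolation=cv2.INTER_CUBIC)
o=np.zeros((450,800,3),np.uint8);o[:,:480]=a;o[:274,480:]=b
cv2.imwrite('pics/c5.png',o[:,:,::-1]);print(s['wrist_force'],s['finger_gap'])
```

```text
seated top pred [[356.4, 272.8], [290.1, 272.9], [289.7, 206.8], [356.6, 206.7]]
[-0.78962745 -0.06090677 -0.20584298] 0.0520853687014007
```

View pics/c5.png

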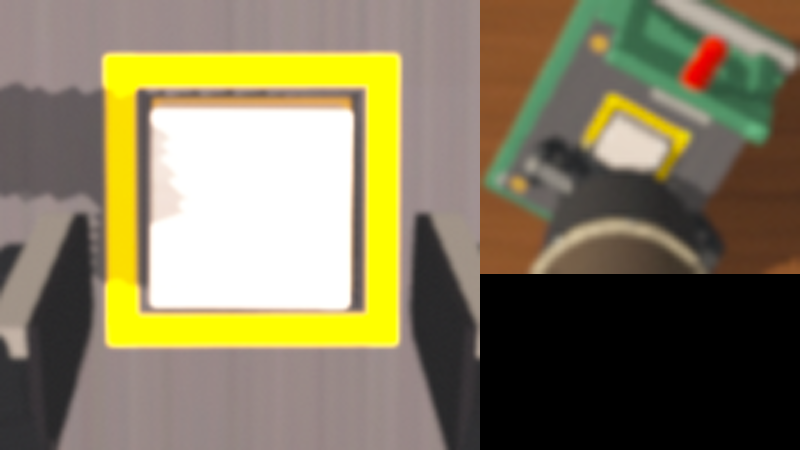

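Run:
```python
from tgt import *
from scipy.optimize import least_squares
z=np.load('pics/w8.npz');w=z['im'];Rt=(z['R'],z['t']);S=seatR(psi)
g=w.astype(float).mean(2)
def edge(line,th): # first/last crossing, subpixel
    i=np.where(line>th)[0];a,b=i[0],i[-1]
    return a-(line[a]-th)/(line[a]-line[a-1]), b+(line[b]-th)/(line[b]-line[b+1])
print('rows',[np.round(np.add(edge(g[r,285:362],180),285),2).tolist() for r in(240,250,262)])
print('cols',[np.round(np.add(edge(g[201:279,u],205),201),2).tolist() for u in(310,325,345)])
q=np.array([[1,1],[1,-1],[-1,-1],[-1,1]])
for h in(.018,.0195,.021): print(h,proj('wrist',seat+np.c_[q*.02,[h]*4]@S.T,Rt).round(1).tolist())
z=np.load('pics/w6.npz');g=z['im'].astype(float).mean(2)
print('w6 cols',[np.round(np.add(edge(g[208:306,u],205),208),2).tolist() for u in(310,325,345)])
```

```text
rows [[290.06, 356.78], [289.36, 356.68], [289.31, 356.65]]
cols [[205.42, 272.28], [205.45, 272.46], [205.6, 272.68]]
0.018 [[357.2, 272.8], [290.9, 272.9], [290.5, 206.8], [357.5, 206.7]]
0.0195 [[357.5, 273.5], [290.7, 273.7], [290.2, 207.0], [357.7, 206.9]]
0.021 [[357.8, 274.3], [290.4, 274.4], [290.0, 207.2], [358.0, 207.1]]
w6 cols [[209.8, 298.53], [210.0, 298.58], [214.1, 298.79]]
```

apply_moves(commands="0 0 0 0 0.02 0 100; 0 0 0 0 0.05 0 100; 0 0 0 0 0.08 0 100; 0 0 0 0 0.12 0 100; 0 0 0 0 0.15 0 100; 0 0 0 0 0.15 0 100; 0 0 0 0 0.15 0 100; 0 0 0 0 0.15 0 100")

```text
clock: 27.85
tool_pos: [0.475, -0.0618, 0.2809]
tcp_rot: [-179.9, 16.0, 153.0]
wrist_force: [0.6, -0.4, -0.1]
finger_gap: 0.0516
grip_force: 0.0
```

Run:
```python
from tgt import *
R,t,s=pose();print(t,s['joints'].round(1),s['dq'].round(1),s['wrist_force'])
top=bot.read_camera('top').astype(int);t0=np.load('pics/top0.npy').astype(int)
d=(abs(top-t0).max(2)>60).astype(np.uint8);n,l,st,ce=cv2.connectedComponentsWithStats(d[150:290,170:480])
print([(ce[i]+[170,150]).round().tolist()+[int(st[i,4])] for i in range(1,n) if st[i,4]>8])
print(bot.finish_job())
```

```text
[ 0.47499566 -0.061765    0.28091119] [  18.9    4.8  -49.1   25.7  -27.3 -158. ] [-0.5 -0.4 -0.   0.2 -0.  -0.1] [ 0.56752588 -0.36572866 -0.07945851]
[[230.0, 197.0, 195], [325.0, 225.0, 461], [372.0, 238.0, 253], [327.0, 239.0, 176], [298.0, 260.0, 329], [325.0, 253.0, 13], [317.0, 262.0, 165], [275.0, 270.0, 251], [255.0, 282.0, 182], [314.0, 272.0, 30]]
the job is handed in; nothing more can be done
None
```

I turned the dial anticlockwise against its off stop, then set the square blank flat in the die cavity, pressed home to the floor, and handed the job in at about 28 s; the other blanks and bench items were left alone.

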